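Herd the mag washers under the tray's back lip with a straightedge

ROBOT

A 6-joint arm with a two-finger parallel gripper is mounted at the origin on the work surface. World frame = base frame: x ahead of the robot, y to its left, z up, the work surface at z = 0. Lengths are in m, angles in degrees, forces in N, time in s.
With the tool pointing down it reaches from about 0.3 to 0.75 m from the base axis. Payload 8.5 kg.
Tool frame: the origin (TCP) lies on the centre line of the jaws, within the pads' length; the fingertips stand 19 mm ahead of it and the grasp point (between the pads) is the TCP (env.tcp_to_tips is the z of the fingertips in the tool frame, in m); z points along the fingers, y is the line along which they close (so a half turn about z gives the same grasp; the last joint's range is limited). The gripper opens to 85 mm and grips with 20 to 120 N. Pads are 22 mm wide; open, the fingers measure 114 mm over their backs; the gripper's body (76 mm by 85 mm) begins 54 mm behind the grasp point. The pads swing forward as they close: fully open they stand 13 mm farther back than shut.
Start: joints at [-76.221, 21.807, 74.336, -0, 83.858, -12.336], TCP at [0.242, -0.494, 0.211] pointing down, gripper open.
Joint ranges: [-178.18, 178.18], [-50.72, 133.34], [12.68, 142.11], [-81.47, 261.47], [9.98, 163.14], [-165.26, 165.26]. Speed limits (degrees/s): [136.94, 136.94, 180, 180, 180, 180].

INTERFACE

Orientations are given as a 3x3 rotation matrix whose columns are the frame's x, y, z axes.
In Python, from rig import env gives the robot as it stands.
- The arm moves only by the tool servo_tool, never from a script. Its argument "steps" is a list of rows, each an object of numbers: "tx", "ty", "tz": the shift along the world's x, y, z in cm; "yaw": the turn about the world's z in degrees; "claw": the finger opening in cm, from 0 to 8.54. In form: [{"tx": .., "ty": .., "tz": .., "yaw": .., "claw": ..}, ...]. A call has 1 to 20 rows; each row shifts and turns the commanded pose from where the row before left it; what a row does not reach is not made up. A row lasts 1/10 s, in which the tool goes at most 50 mm and 8.59 degrees, less where a joint would pass 70% of its speed; a pose out of reach is approached as far as the arm can. A call with a gripper value outside its range is refused whole. The fingers move at their own pace and stop on an object; "newtons" is the grip in N (left out, the last holds). Time passes only in rows, so rows that do not move let the fingers close. It gives the time, the measured TCP pose, the force, the opening and the grip force at its end, in the units of the state.
- env.observe(): the state, without advancing time (a new reading comes with each control period).
- env.get_image(name): name is "scene" or "top" or "wrist"; returns (picture, depth): 480x640x3 uint8, red, green, blue; 480x640 float32, m along the optical axis (not along the pixel's ray), 0 where there is no reading.
- env.camera_model(name): a dict with "fovy" (degrees; the focal length in pixels is half the picture's height over the tangent of half this angle, whatever the lens; pixels are square), "cx", "cy" (the principal point, pixels), "T" (4x4, takes a point from camera to world coordinates). Camera axes: x right, y down, z forward; pixel columns grow to the right and rows downward; lengths in m; the calibration is good to about 2 mm. A picture is of the moment at which its call begins: read the wrist's pose just before it. camera_model takes no time and is no camera call; for the wrist camera it gives the pose at the moment of the call.
- env.close_job(): hands the job in; it is judged then, once.
The state is a dict: "time_s": time; "q": joint angles; "qvel": joint speeds; "joint_efforts": joint torques, N m; "position": TCP position; "tool_rot": TCP orientation; "ft_force": force on the tool from outside, world axes, zero at the start; "wrist_torque": the same for the moment, N m; "grip_width": finger opening in m; "gripper_force": force on a finger pad.
Only numpy, scipy, OpenCV 4.12 (cv2) and the standard library are available. Lean on these libraries where they do the work, as an engineer would, in place of code of your own. Each camera call takes 0.05 s, during which the arm holds its last target. There are 200 camera calls.

TASK

Before the trolley is wheeled out, take the aluminium straightedge and slide the five loose wheel washers together, as one straight row, up the tray until all five are nipped snug against the back lip under its ledge. Push only with the straightedge, press gently and hold the row home for about a second so that it is square, never leaning hard on the lip or the deck, and leave the nut and the other things alone. Then draw the straightedge back and stand it on its edge on the tray, well clear of the row.

Things in the scene. Friction and masses are not known exactly. Their poses are not given: they have to be found in the camera images.
- tray: Blue pressed-steel parts tray, fixed. Origin: middle of the deck (the flat the washers lie on, 28 to 36 mm above the trolley top); z up, x towards the back lip. Deck 270 mm (x) by 360 mm (y). Front and side lips 14 mm high. Back lip 12.5 mm high, its top ledge overhangs the deck by 8 mm, 10 mm above it. Pushing the row on the lip, load the tray with less than 25 N in all, pushing and leaning together.
- lip: The tray's back lip. Origin: middle of its nominal inner face, at deck level, 135 mm along the tray's x; x out through the lip, y along it. The lip is a 352 mm strip bolted on through slots: its real face is parallel to y but anywhere up to 12 mm nearer or farther (-12 to +12 mm in x) than this origin. That shift is not measured and must be felt. It is bolted tight, stiff, and marked by over 15 N in all.
- straightedge_mid (a point): Centre of a loose aluminium box-section straightedge with black end caps: 240 mm long (its y), 20 mm thick (x), 50 mm high (z), 0.18 to 0.26 kg, broad faces flat. It stands on its narrow edge on the deck near the front lip (this point 25 mm up), x roughly as the tray's. Grip it across the 20 mm, in its upper half; finger tips 12 mm or more over the deck pass clear above the washers.
- lug_nut_mid (a point): Bystander: chrome wheel nut, 25 mm across and 34 mm tall, standing on the deck near the tray's side lip on the +y side; this point is its centre, 17 mm up.
- rim_brush_mid (a point): Bystander: yellow plastic rim brush, 320 mm long, lying on the trolley top beside the tray on the -y side; this point is 19 mm up in the end of its handle next to the neck; its x points to the bristle head.
- bucket: Bystander: empty white plastic bucket, 204 mm across the rim, 190 mm high, standing on the trolley top on the +y side; origin at the centre of its underside.
- extinguisher: Bystander: small red fire extinguisher with a squeeze lever, 84 mm across, 310 mm high, standing on the trolley top on the +y side; origin at the centre of its underside, the lever points along its -x.
- washer1_mid (a point): Centre of one of five alike loose flat steel mag-wheel washers lying on the deck: 32 mm outside diameter, 15 mm hole, 5 mm thick, about 25 g; this point is 2.5 mm above the deck. They lie scattered between the straightedge and the back lip, in separate lanes side by side along the tray's y.
- washer2_mid (a point): Centre of one of five alike loose flat steel mag-wheel washers lying on the deck: 32 mm outside diameter, 15 mm hole, 5 mm thick, about 25 g; this point is 2.5 mm above the deck. They lie scattered between the straightedge and the back lip, in separate lanes side by side along the tray's y.
- washer3_mid (a point): Centre of one of five alike loose flat steel mag-wheel washers lying on the deck: 32 mm outside diameter, 15 mm hole, 5 mm thick, about 25 g; this point is 2.5 mm above the deck. They lie scattered between the straightedge and the back lip, in separate lanes side by side along the tray's y.
- washer4_mid (a point): Centre of one of five alike loose flat steel mag-wheel washers lying on the deck: 32 mm outside diameter, 15 mm hole, 5 mm thick, about 25 g; this point is 2.5 mm above the deck. They lie scattered between the straightedge and the back lip, in separate lanes side by side along the tray's y.
- washer5_mid (a point): Centre of one of five alike loose flat steel mag-wheel washers lying on the deck: 32 mm outside diameter, 15 mm hole, 5 mm thick, about 25 g; this point is 2.5 mm above the deck. They lie scattered between the straightedge and the back lip, in separate lanes side by side along the tray's y.

How it is judged (in metres and radians):
On the way, in this order (a step that is already met when the one before it is completed fails the run):
1. all five washers lie flat in one line along the face of the straightedge, still short of the back lip (at least 6 mm) (angle between each of washer1_mid, washer2_mid, washer3_mid, washer4_mid, washer5_mid's own z axis and vertical below 0.08 rad and z of washer1_mid in the frame of lip between 0 and 0.005 m and x of washer1_mid in the frame of straightedge_mid between -0.029 and 0.029 m and y of washer1_mid in the frame of straightedge_mid between -0.125 and 0.125 m and z of each of washer1_mid, washer2_mid, washer3_mid, washer4_mid, washer5_mid in the frame of straightedge_mid below -0.014 m and x of each of washer1_mid, washer2_mid, washer3_mid, washer4_mid, washer5_mid in the frame of lip below -0.034 m and z of washer2_mid in the frame of lip between 0 and 0.005 m and x of washer2_mid in the frame of straightedge_mid between -0.029 and 0.029 m and y of washer2_mid in the frame of straightedge_mid between -0.125 and 0.125 m and z of washer3_mid in the frame of lip between 0 and 0.005 m and x of washer3_mid in the frame of straightedge_mid between -0.029 and 0.029 m and y of washer3_mid in the frame of straightedge_mid between -0.125 and 0.125 m and z of washer4_mid in the frame of lip between 0 and 0.005 m and x of washer4_mid in the frame of straightedge_mid between -0.029 and 0.029 m and y of washer4_mid in the frame of straightedge_mid between -0.125 and 0.125 m and z of washer5_mid in the frame of lip between 0 and 0.005 m and x of washer5_mid in the frame of straightedge_mid between -0.029 and 0.029 m and y of washer5_mid in the frame of straightedge_mid between -0.125 and 0.125 m), for 0.15 s.
2. the whole row is nipped between the straightedge and the back lip: each of the five touches the lip and lies along the straightedge, with at least 3 N on the lip in all, for half a second (angle between each of washer1_mid, washer2_mid, washer3_mid, washer4_mid, washer5_mid's own z axis and vertical below 0.08 rad and z of washer1_mid in the frame of lip between 0 and 0.005 m and x of washer1_mid in the frame of straightedge_mid between -0.029 and 0.029 m and y of washer1_mid in the frame of straightedge_mid between -0.125 and 0.125 m and z of each of washer1_mid, washer2_mid, washer3_mid, washer4_mid, washer5_mid in the frame of straightedge_mid below -0.014 m and x of washer1_mid in the frame of lip between -0.03 and -0.002 m and y of washer1_mid in the frame of lip between -0.17 and 0.17 m and z of washer2_mid in the frame of lip between 0 and 0.005 m and x of washer2_mid in the frame of straightedge_mid between -0.029 and 0.029 m and y of washer2_mid in the frame of straightedge_mid between -0.125 and 0.125 m and x of washer2_mid in the frame of lip between -0.03 and -0.002 m and y of washer2_mid in the frame of lip between -0.17 and 0.17 m and z of washer3_mid in the frame of lip between 0 and 0.005 m and x of washer3_mid in the frame of straightedge_mid between -0.029 and 0.029 m and y of washer3_mid in the frame of straightedge_mid between -0.125 and 0.125 m and x of washer3_mid in the frame of lip between -0.03 and -0.002 m and y of washer3_mid in the frame of lip between -0.17 and 0.17 m and z of washer4_mid in the frame of lip between 0 and 0.005 m and x of washer4_mid in the frame of straightedge_mid between -0.029 and 0.029 m and y of washer4_mid in the frame of straightedge_mid between -0.125 and 0.125 m and x of washer4_mid in the frame of lip between -0.03 and -0.002 m and y of washer4_mid in the frame of lip between -0.17 and 0.17 m and z of washer5_mid in the frame of lip between 0 and 0.005 m and x of washer5_mid in the frame of straightedge_mid between -0.029 and 0.029 m and y of washer5_mid in the frame of straightedge_mid between -0.125 and 0.125 m and x of washer5_mid in the frame of lip between -0.03 and -0.002 m and y of washer5_mid in the frame of lip between -0.17 and 0.17 m and contact force between lip and washer1 above 0.3 N and contact force between lip and washer2 above 0.3 N and contact force between lip and washer3 above 0.3 N and contact force between lip and washer4 above 0.3 N and contact force between lip and washer5 above 0.3 N and contact force between lip and anything else above 3 N), for 0.5 s.
At the end, for the whole second after the job is handed in: All five washers lie flat at rest in a straight row (within 3 mm), centres 2 to 30 mm in front of the lip's origin (the face may be 12 mm off it); the straightedge stands released on its narrow edge on the deck, within 100 mm of the middle sideways, 20 mm or more clear of the row (angle between each of washer1_mid, washer2_mid, washer3_mid, washer4_mid, washer5_mid, straightedge_mid's own z axis and vertical below 0.08 rad and z of washer1_mid in the frame of lip between 0 and 0.005 m and x of washer1_mid in the frame of lip between -0.03 and -0.002 m and y of washer1_mid in the frame of lip between -0.17 and 0.17 m and linear speed of each of washer1, washer2, washer3, washer4, washer5, straightedge below 0.01 m/s and z of washer2_mid in the frame of lip between 0 and 0.005 m and x of washer2_mid in the frame of lip between -0.03 and -0.002 m and y of washer2_mid in the frame of lip between -0.17 and 0.17 m and z of washer3_mid in the frame of lip between 0 and 0.005 m and x of washer3_mid in the frame of lip between -0.03 and -0.002 m and y of washer3_mid in the frame of lip between -0.17 and 0.17 m and z of washer4_mid in the frame of lip between 0 and 0.005 m and x of washer4_mid in the frame of lip between -0.03 and -0.002 m and y of washer4_mid in the frame of lip between -0.17 and 0.17 m and z of washer5_mid in the frame of lip between 0 and 0.005 m and x of washer5_mid in the frame of lip between -0.03 and -0.002 m and y of washer5_mid in the frame of lip between -0.17 and 0.17 m and ((x of washer1_mid in the frame of lip between -0.03 and -0.024 m and x of washer2_mid in the frame of lip between -0.03 and -0.024 m and x of washer3_mid in the frame of lip between -0.03 and -0.024 m and x of washer4_mid in the frame of lip between -0.03 and -0.024 m and x of washer5_mid in the frame of lip between -0.03 and -0.024 m) or (x of washer1_mid in the frame of lip between -0.027 and -0.021 m and x of washer2_mid in the frame of lip between -0.027 and -0.021 m and x of washer3_mid in the frame of lip between -0.027 and -0.021 m and x of washer4_mid in the frame of lip between -0.027 and -0.021 m and x of washer5_mid in the frame of lip between -0.027 and -0.021 m) or (x of washer1_mid in the frame of lip between -0.024 and -0.018 m and x of washer2_mid in the frame of lip between -0.024 and -0.018 m and x of washer3_mid in the frame of lip between -0.024 and -0.018 m and x of washer4_mid in the frame of lip between -0.024 and -0.018 m and x of washer5_mid in the frame of lip between -0.024 and -0.018 m) or (x of washer1_mid in the frame of lip between -0.021 and -0.015 m and x of washer2_mid in the frame of lip between -0.021 and -0.015 m and x of washer3_mid in the frame of lip between -0.021 and -0.015 m and x of washer4_mid in the frame of lip between -0.021 and -0.015 m and x of washer5_mid in the frame of lip between -0.021 and -0.015 m) or (x of washer1_mid in the frame of lip between -0.018 and -0.012 m and x of washer2_mid in the frame of lip between -0.018 and -0.012 m and x of washer3_mid in the frame of lip between -0.018 and -0.012 m and x of washer4_mid in the frame of lip between -0.018 and -0.012 m and x of washer5_mid in the frame of lip between -0.018 and -0.012 m) or (x of washer1_mid in the frame of lip between -0.015 and -0.009 m and x of washer2_mid in the frame of lip between -0.015 and -0.009 m and x of washer3_mid in the frame of lip between -0.015 and -0.009 m and x of washer4_mid in the frame of lip between -0.015 and -0.009 m and x of washer5_mid in the frame of lip between -0.015 and -0.009 m) or (x of washer1_mid in the frame of lip between -0.012 and -0.006 m and x of washer2_mid in the frame of lip between -0.012 and -0.006 m and x of washer3_mid in the frame of lip between -0.012 and -0.006 m and x of washer4_mid in the frame of lip between -0.012 and -0.006 m and x of washer5_mid in the frame of lip between -0.012 and -0.006 m) or (x of washer1_mid in the frame of lip between -0.009 and -0.003 m and x of washer2_mid in the frame of lip between -0.009 and -0.003 m and x of washer3_mid in the frame of lip between -0.009 and -0.003 m and x of washer4_mid in the frame of lip between -0.009 and -0.003 m and x of washer5_mid in the frame of lip between -0.009 and -0.003 m)) and (x of each of washer1_mid, washer2_mid, washer3_mid, washer4_mid, washer5_mid in the frame of straightedge_mid above 0.046 m or x of each of washer1_mid, washer2_mid, washer3_mid, washer4_mid, washer5_mid in the frame of straightedge_mid below -0.046 m) and x of straightedge_mid in the frame of tray between -0.13 and 0.09 m and y of straightedge_mid in the frame of tray between -0.1 and 0.1 m and z of straightedge_mid in the frame of tray between 0.02 and 0.028 m); the robot touches nothing.
It fails at once if the back lip is loaded with more than 15 N (contact force between lip and anything else above 15 N).
It fails at once if the straightedge, once under way (20 mm from its start), is pressed on the deck with more than 40 N (contact force between straightedge and tray above 40 N and distance of straightedge_mid from where it was at the start of the episode above 0.02 m).
It fails at once if the whole tray is loaded with more than 25 N while the row is pressed on the lip (pushing and leaning too hard) (contact force between tray and anything else above 25 N and contact force between lip and anything else above 1 N).
It fails at once if a finger touches a washer (contact force between the fingers and washer1 above 0.5 N or contact force between the fingers and washer2 above 0.5 N or contact force between the fingers and washer3 above 0.5 N or contact force between the fingers and washer4 above 0.5 N or contact force between the fingers and washer5 above 0.5 N).
It fails at once if the nut, brush, bucket or extinguisher is disturbed (moved more than 10 mm) (distance of any of lug_nut_mid, rim_brush_mid, bucket, extinguisher from where it was at the start of the episode above 0.01 m).
It also fails if it takes over 72 s, if anything falls off the work surface, if the arm or the gripper's body presses on something with over 40 N, if the wrist force passes 120 N, or if a joint passes its speed limit or range.

## Working session

There is one attempt and no reset: what is moved stays moved. The work goes in short steps, Python scripts to look and compute and a tool call to move; the robot and the scene stay as the last step left them, time stands still between calls to the robot, and variables do not carry over. Pictures are saved under pics/ and viewed, at most 10 in all, crops included, and the job is handed in when it is done.

Besides the shell and the picture viewer there is one more tool, called as name([rows], argument=value, ...), one row to a line, values as JSON. servo_tool: Moves the arm, as the interface text tells. Its arguments: {"type":"object","properties":{"steps":{"type":"array"},"newtons":{"type":"number"}},"required":["steps"]}

```bash
mkdir -p pics; cat > h.py <<'E'
import numpy as np, cv2
from rig import env
def cloud(name):
    img,d=env.get_image(name); c=env.camera_model(name)
    f=240/np.tan(np.radians(c["fovy"])/2)
    v,u=np.mgrid[0:480,0:640]
    P=np.stack([(u-c["cx"])/f*d,(v-c["cy"])/f*d,d],-1)
    T=np.array(c["T"]); return img,d,P@T[:3,:3].T+T[:3,3]
def save(n,img): cv2.imwrite("pics/"+n,img[...,::-1])
E
python3 - <<'E'
from h import *
s=env.observe(); print(s["time_s"],s["position"],s["ft_force"])
for n in("top","scene"):
    img,d,W=cloud(n); save(n+"0.png",img); np.savez("/tmp/"+n,img=img,W=W,d=d)
    print(n,env.camera_model(n)["T"])
E
```

```text
0.0 [ 0.24201031 -0.49353644  0.21040635] [ 0.72208878 -0.50578936 -1.27641453]
top [[-0.12272752 -0.97049018  0.2075735   0.28900247]
 [-0.992424    0.12121381 -0.02004556  0.0229626 ]
 [-0.00570675 -0.20846106 -0.97801402  1.30638592]
 [ 0.          0.          0.          1.        ]]
scene [[ 0.09211692  0.69316541 -0.71486795  1.30887827]
 [ 0.99564398 -0.07450495  0.05605427 -0.06108337]
 [-0.01440632 -0.71691752 -0.69700913  0.82135364]
 [ 0.          0.          0.          1.        ]]
```

View pics/top0.png

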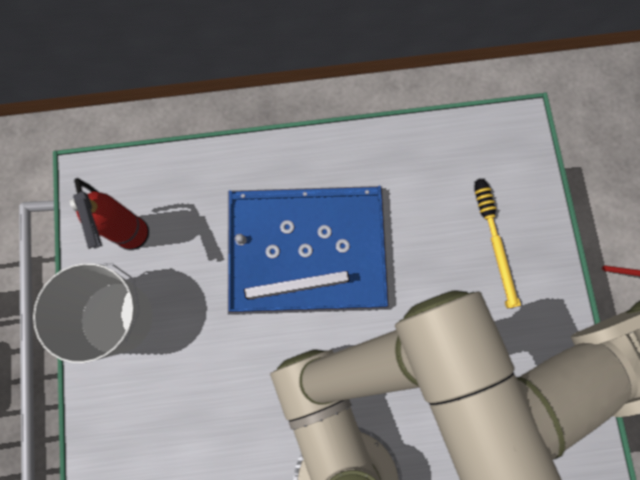

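View pics/scene0.png

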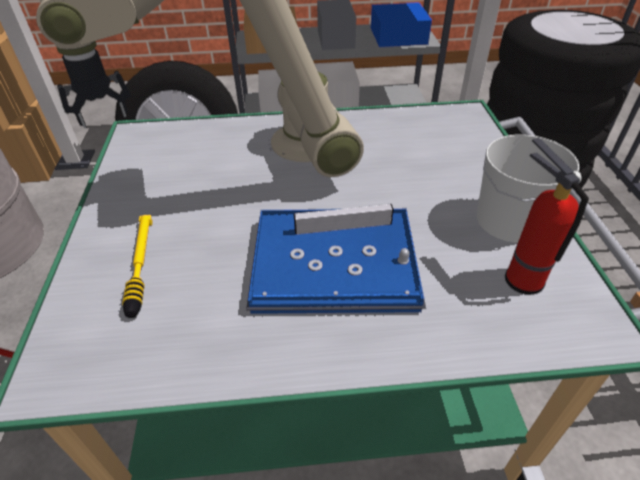

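The top view shows the blue tray (229–387, 187–312), the straightedge at about (298,285) turned a few degrees to the tray, the washers at (287,227), (324,232), (272,252), (305,250) and (342,245), and the nut at (242,239).

```bash
python3 - <<'E'
from h import *
from scipy import ndimage as nd
for n in("top","scene"):
    z=np.load(f"/tmp/{n}.npz"); img,W=z["img"].astype(int),z["W"]
    R,G,B=img[...,0],img[...,1],img[...,2]
    blue=(B>R+50)&(W[...,2]>0.015)&(W[...,2]<0.08)&(np.abs(W[...,0]-.52)<.25)&(np.abs(W[...,1]-.1)<.3)
    l,k=nd.label(blue); big=l==1+np.argmax(nd.sum(blue,l,range(1,k+1)))
    P=W[big]; print(n,"deck z",np.percentile(P[:,2],[5,25,50,75,95]))
    r=cv2.minAreaRect(P[:,:2].astype(np.float32)*1000); print("rect mm",r,cv2.boxPoints(r).round(0).tolist())
    hull=nd.binary_fill_holes(nd.binary_closing(big,iterations=3))
    m=hull&(np.abs(R-B)<40)&(R>90)
    l,k=nd.label(m)
    for i in range(1,k+1):
        q=l==i
        if q.sum()<12: continue
        P=W[q]; rr=cv2.minAreaRect(P[:,:2].astype(np.float32)*1000)
        print(int(q.sum()),nd.center_of_mass(q)[::-1],"med",np.median(P,0).round(4),"rect",np.round(rr[0],1),np.round(rr[1],1),round(rr[2],1),"zmax",P[:,2].max().round(3))
E
```

```text
top deck z [0.02789593 0.03046953 0.03229873 0.0343669  0.04470569]
rect mm ((539.091552734375, 27.47808837890625), (367.88836669921875, 293.739990234375), 84.68437194824219) [[376.0, -142.0], [668.0, -169.0], [702.0, 197.0], [410.0, 224.0]]
118 (np.float64(286.8305084745763), np.float64(226.78813559322035)) med [0.5937 0.0687 0.0362] rect [449.4  48.6] [324.8  31.5] 7.6 zmax 1.306
118 (np.float64(324.10169491525426), np.float64(231.33898305084745)) med [ 0.5714 -0.0186  0.0359] rect [438.4  -2.8] [ 28.9 302.9] 83.0 zmax 1.306
71 (np.float64(238.85915492957747), np.float64(239.01408450704224)) med [0.5732 0.1827 0.0616] rect [577.4 185.1] [22.9 23.1] 77.9 zmax 0.068
122 (np.float64(342.40983606557376), np.float64(245.47540983606558)) med [ 0.5315 -0.0584  0.0366] rect [416.4 -27.6] [ 31.6 272.3] 75.0 zmax 1.306
121 (np.float64(305.09090909090907), np.float64(250.10743801652893)) med [0.5315 0.0308 0.0358] rect [531.9  30.6] [31.6 29.6] 78.9 zmax 0.044
125 (np.float64(272.384), np.float64(251.016)) med [0.5397 0.1084 0.0361] rect [420.   75.8] [280.7  31.8] 15.5 zmax 1.306
1080 (np.fl
[... 537 characters left out ...]
74468085106383), np.float64(250.32978723404256)) med [0.5416 0.1088 0.0386] rect [919.2  32.6] [ 30.2 801.1] 78.6 zmax 0.821
93 (np.float64(296.7204301075269), np.float64(253.6451612903226)) med [ 0.5354 -0.0581  0.0387] rect [535.2 -58. ] [29.3 29.6] 18.6 zmax 0.043
105 (np.float64(404.42857142857144), np.float64(255.8190476190476)) med [0.5847 0.1819 0.0586] rect [939.5  57.8] [ 17.7 775.9] 70.9 zmax 0.821
101 (np.float64(314.7524752475247), np.float64(264.84158415841586)) med [ 0.5765 -0.02    0.0387] rect [933.4 -45.2] [ 29.6 751.3] 86.0 zmax 0.821
107 (np.float64(354.66355140186914), np.float64(269.1121495327103)) med [0.5968 0.0684 0.0386] rect [597.3  67.6] [29.1 31.4] 81.0 zmax 0.043
```

```bash
python3 - <<'E'
from h import *
print(env.tcp_to_tips, env.observe()["tool_rot"])
for n in("top","scene"):
    z=np.load(f"/tmp/{n}.npz"); img,W=z["img"].astype(int),z["W"]
    X,Y,Z=W[...,0],W[...,1],W[...,2]
    m=(Z>.068)&(Z<.1)&(X>.36)&(X<.52)&(Y>-.11)&(Y<.23)
    P=W[m]; c=np.median(P,0); zt=np.percentile(P[:,2],60)
    P=P[(np.abs(P[:,2]-zt)<.006)]
    r=cv2.minAreaRect(P[:,:2].astype(np.float32)*1000)
    vx=cv2.fitLine(P[:,:2].astype(np.float32),cv2.DIST_HUBER,0,.001,.001).ravel()
    print(n,len(P),zt,P.mean(0),np.round(r[0],1),np.round(r[1],1),r[2],cv2.boxPoints(r).round().tolist(),"dir",np.degrees(np.arctan2(vx[1],vx[0])))
    # lip rims: heights above deck
    deck=np.median(Z[(np.abs(X-.54)<.12)&(np.abs(Y-.03)<.15)&(img[...,2]>img[...,0]+50)])
    rim=(Z>deck+.0085)&(Z<deck+.02)&(img[...,2]>img[...,0]+40)&(np.abs(X-.54)<.2)&(np.abs(Y-.03)<.25)
    print("deck",deck)
    B=W[rim]@np.array([[.9957,.0925,0],[-.0925,.9957,0],[0,0,1]]).T
    B=W[rim]; ex=np.array([.9957,-.0925]); ey=np.array([.0925,.9957])
    a=(B[:,:2]-[.538,.027])@ex; b=(B[:,:2]-[.538,.027])@ey
    for nm,s,p,t in(("back",(a>.11)&(abs(b)<.16),b,a),("front",(a<-.12)&(abs(b)<.16),b,a),("left",(b>.16)&(abs(a)<.11),a,b),("right",(b<-.16)&(abs(a)<.11),a,b)):
        if s.sum()>20:
            k=np.polyfit(p[s],t[s],1); print(nm,s.sum(),"slope deg",np.degrees(np.arctan(k[0])).round(2),"off",k[1].round(4),np.percentile(t[s],[3,50,97]).round(4),"z",np.median(B[s,2]).round(4))
E
```

```text
0.019 [[ 8.97918514e-01  4.40161620e-01 -3.02824098e-04]
 [ 4.40161632e-01 -8.97917671e-01  1.26201049e-03]
 [ 2.83577472e-04 -1.26647413e-03 -9.99999158e-01]]
top 937 0.08233892858077563 [0.44740544 0.05957148 0.08190952] [447.6  59.1] [ 20.8 240. ] 2.9607160091400146 [[431.0, 178.0], [443.0, -61.0], [464.0, -60.0], [452.0, 180.0]] dir -87.18028
deck 0.03201103094486624
back 596 slope deg -0.06 off 0.1296 [0.1237 0.1296 0.1358] z 0.0446
front 251 slope deg -0.02 off -0.1437 [-0.1457 -0.1438 -0.1416] z 0.0462
left 181 slope deg 0.31 off 0.182 [0.18   0.1818 0.1841] z 0.0456
right 164 slope deg 0.13 off -0.1811 [-0.1832 -0.1811 -0.1793] z 0.0461
scene 737 0.08365922168761089 [0.45139928 0.05913462 0.08366048] [450.   60.7] [ 26.6 239.6] 2.9968347549438477 [[430.0, 180.0], [443.0, -60.0], [470.0, -58.0], [457.0, 181.0]] dir -86.63692
deck 0.03459385367343698
back 818 slope deg -0.03 off 0.1321 [0.1248 0.1325 0.1382] z 0.0469
front 120 slope deg 0.05 off -0.1412 [-0.1452 -0.1412 -0.138 ] z 0.0465
left 145 slope deg 0.02 off 0.1831 [0.1812 0.183  0.1857] z 0.0481
right 144 slope deg 0.05 off -0.1797 [-0.1819 -0.1795 -0.1777] z 0.0481
```

servo_tool([
  {"tx": 1.3, "ty": 3.46, "yaw": 4.2, "claw": 8.5},
  {"tx": 1.3, "ty": 3.46, "yaw": 4.2, "claw": 8.5},
  {"tx": 1.3, "ty": 3.46, "yaw": 4.2, "claw": 8.5},
  {"tx": 1.3, "ty": 3.46, "yaw": 4.2, "claw": 8.5},
  {"tx": 1.3, "ty": 3.46, "yaw": 4.2, "claw": 8.5},
  {"tx": 1.3, "ty": 3.46, "yaw": 4.2, "claw": 8.5},
  {"tx": 1.3, "ty": 3.46, "yaw": 4.2, "claw": 8.5},
  {"tx": 1.3, "ty": 3.46, "yaw": 4.2, "claw": 8.5},
  {"tx": 1.3, "ty": 3.46, "yaw": 4.2, "claw": 8.5},
  {"tx": 1.3, "ty": 3.46, "yaw": 4.2, "claw": 8.5},
  {"tx": 1.3, "ty": 3.46, "yaw": 4.2, "claw": 8.5},
  {"tx": 1.3, "ty": 3.46, "yaw": 4.2, "claw": 8.5},
  {"tx": 1.3, "ty": 3.46, "yaw": 4.2, "claw": 8.5},
  {"tx": 1.3, "ty": 3.46, "yaw": 4.2, "claw": 8.5},
  {"tx": 1.3, "ty": 3.46, "yaw": 4.2, "claw": 8.5},
  {"tx": 1.3, "ty": 3.46, "yaw": 4.2, "claw": 8.5},
  {"claw": 8.5},
  {"claw": 8.5},
  {"claw": 8.5},
])

```text
invalid input at $.steps[0]: expected keys tx, ty, tz, yaw, claw
```

```bash
python3 - <<'E'
from h import *
s=env.observe(); print(s["time_s"],s["position"],s["tool_rot"][:,1],s["ft_force"],s["q"])
img,d,W=cloud("wrist"); save("w1.png",img); np.savez("/tmp/w1",img=img,W=W)
X,Y,Z=W[...,0],W[...,1],W[...,2]
m=(Z>.068)&(Z<.1)&(X>.36)&(X<.52)&(Y>-.11)&(Y<.23)&(d>.1)
P=W[m]; print(len(P),np.percentile(P[:,2],[10,50,90]))
P=P[np.abs(P[:,2]-np.percentile(P[:,2],60))<.004]
r=cv2.minAreaRect(P[:,:2].astype(np.float32)*1000); print(r,cv2.boxPoints(r).round(1).tolist())
b=(img[...,2].astype(int)>img[...,0].astype(int)+50)&(d>.1); print("deck",np.median(Z[b]))
E
```

```text
0.1 [ 0.24202334 -0.49357293  0.21047798] [ 0.44016162 -0.89791767 -0.00126647] [-0.39884126  0.25706475 -0.10058289] [-7.62211561e+01  2.18376746e+01  7.43787877e+01  3.72823965e-04
  8.38578972e+01 -1.23354020e+01]Traceback (most recent call last):
  File "<stdin>", line 6, in <module>
    return _quantile_unchecked(
        a, q, axis, out, overwrite_input, method, keepdims, weights)
    return _ureduce(a,
                    func=_quantile_ureduce_func,
    ...<5 lines>...
                    overwrite_input=overwrite_input,
                    method=method)
    r = func(a, **kwargs)
    result = _quantile(arr,
                       quantiles=q,
    ...<2 lines>...
                       out=out,
                       weights=wgt)
    slices_having_nans = np.isnan(arr[-1, ...])
                                  ~~~^^^^^^^^^
IndexError: index -1 is out of bounds for axis 0 with size 0
```

View pics/w1.png

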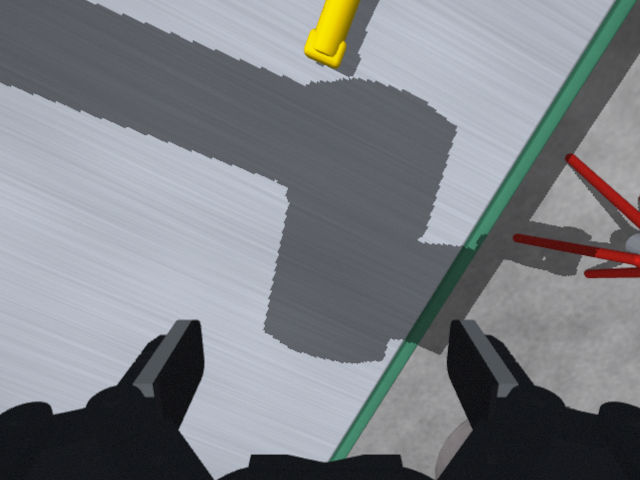

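The move was refused because every row needs all five keys, so the wrist picture only shows the brush handle at the start pose. I'll send it again with full rows.

servo_tool([
  {"tx": 1.3, "ty": 3.46, "tz": 0, "yaw": 4.2, "claw": 8.5},
  {"tx": 1.3, "ty": 3.46, "tz": 0, "yaw": 4.2, "claw": 8.5},
  {"tx": 1.3, "ty": 3.46, "tz": 0, "yaw": 4.2, "claw": 8.5},
  {"tx": 1.3, "ty": 3.46, "tz": 0, "yaw": 4.2, "claw": 8.5},
  {"tx": 1.3, "ty": 3.46, "tz": 0, "yaw": 4.2, "claw": 8.5},
  {"tx": 1.3, "ty": 3.46, "tz": 0, "yaw": 4.2, "claw": 8.5},
  {"tx": 1.3, "ty": 3.46, "tz": 0, "yaw": 4.2, "claw": 8.5},
  {"tx": 1.3, "ty": 3.46, "tz": 0, "yaw": 4.2, "claw": 8.5},
  {"tx": 1.3, "ty": 3.46, "tz": 0, "yaw": 4.2, "claw": 8.5},
  {"tx": 1.3, "ty": 3.46, "tz": 0, "yaw": 4.2, "claw": 8.5},
  {"tx": 1.3, "ty": 3.46, "tz": 0, "yaw": 4.2, "claw": 8.5},
  {"tx": 1.3, "ty": 3.46, "tz": 0, "yaw": 4.2, "claw": 8.5},
  {"tx": 1.3, "ty": 3.46, "tz": 0, "yaw": 4.2, "claw": 8.5},
  {"tx": 1.3, "ty": 3.46, "tz": 0, "yaw": 4.2, "claw": 8.5},
  {"tx": 1.3, "ty": 3.46, "tz": 0, "yaw": 4.2, "claw": 8.5},
  {"tx": 1.3, "ty": 3.46, "tz": 0, "yaw": 4.2, "claw": 8.5},
  {"tx": 0, "ty": 0, "tz": 0, "yaw": 0, "claw": 8.5},
  {"tx": 0, "ty": 0, "tz": 0, "yaw": 0, "claw": 8.5},
  {"tx": 0, "ty": 0, "tz": 0, "yaw": 0, "claw": 8.5},
])

```text
time_s: 2.05
position: [0.4498, 0.0591, 0.2109]
tool_rot: [[-0.057, 0.998, -0.0], [0.998, 0.057, -0.0], [-0.0, -0.0, -1.0]]
ft_force: [0.6, -0.4, 0.4]
grip_width: 0.0851
gripper_force: 0.0
```

```bash
python3 - <<'E'
from h import *
s=env.observe(); print(s["time_s"],s["position"],s["ft_force"],s["wrist_torque"],s["q"])
img,d,W=cloud("wrist"); save("w2.png",img); np.savez("/tmp/w2",img=img,W=W)
X,Y,Z=W[...,0],W[...,1],W[...,2]
b=(img[...,2].astype(int)>img[...,0].astype(int)+50)&(d>.1); print("deck",np.median(Z[b]))
m=(Z>.068)&(Z<.1)&(X>.36)&(X<.52)&(Y>-.11)&(Y<.23)&(d>.1)
P=W[m]; print(len(P))
if len(P):
    P=P[np.abs(P[:,2]-np.percentile(P[:,2],60))<.004]
    r=cv2.minAreaRect(P[:,:2].astype(np.float32)*1000); print(np.median(P[:,2]),r,cv2.boxPoints(r).round(1).tolist())
E
```

```text
2.05 [0.44982178 0.05911532 0.21090878] [ 0.58683606 -0.43165579  0.37993979] [ 0.00888572  0.0142297  -0.04456061] [-7.51472428e+00  1.21295145e+01  8.85985765e+01 -1.34917337e-02
  7.92976336e+01 -1.07531158e+01]
deck 0.03279202776660378
9495
0.08271607530718927 ((448.38043212890625, 60.01611328125), (20.084863662719727, 240.28335571289062), 2.707773447036743) [[432.70001220703125, 179.5], [444.0, -60.5], [464.1000061035156, -59.5], [452.70001220703125, 180.5]]
```

View pics/w2.png

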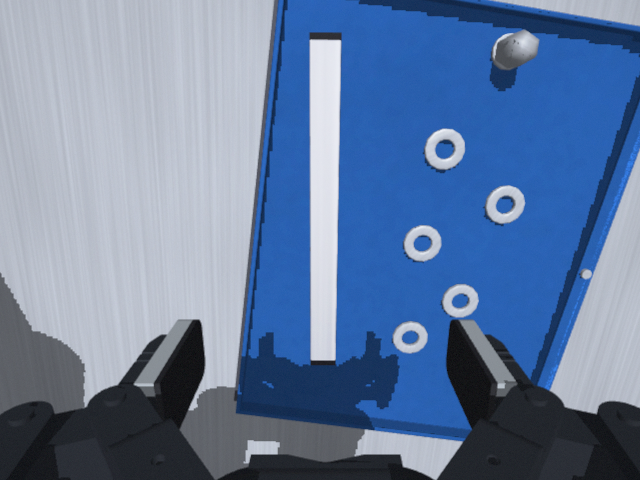

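Wrist view: straightedge with black caps from (325,37) to (323,362), five washers to its right, nut at (518,48); top centre measured at (0.4484, 0.0600), 50 mm above the deck as it should be. Descending over its middle.

servo_tool([
  {"tx": -0.14, "ty": 0.09, "tz": -2, "yaw": -0.4, "claw": 8.5},
  {"tx": 0, "ty": 0, "tz": -2.5, "yaw": 0, "claw": 8.5},
  {"tx": 0, "ty": 0, "tz": -2.5, "yaw": 0, "claw": 8.5},
  {"tx": 0, "ty": 0, "tz": -2.5, "yaw": 0, "claw": 8.5},
  {"tx": 0, "ty": 0, "tz": -2.25, "yaw": 0, "claw": 8.5},
  {"tx": 0, "ty": 0, "tz": -1.2, "yaw": 0, "claw": 8.5},
  {"tx": 0, "ty": 0, "tz": -0.8, "yaw": 0, "claw": 8.5},
  {"tx": 0, "ty": 0, "tz": 0, "yaw": 0, "claw": 8.5},
  {"tx": 0, "ty": 0, "tz": 0, "yaw": 0, "claw": 8.5},
  {"tx": 0, "ty": 0, "tz": 0, "yaw": 0, "claw": 8.5},
])

```text
time_s: 3.1
position: [0.4491, 0.0605, 0.0742]
tool_rot: [[-0.051, 0.999, 0.001], [0.999, 0.051, -0.0], [-0.0, 0.001, -1.0]]
ft_force: [-0.7, -0.6, 0.5]
grip_width: 0.085
gripper_force: 0.0
```

```bash
python3 - <<'E'
from h import *
s=env.observe(); print(s["time_s"],s["position"],s["ft_force"],s["wrist_torque"])
E
```

```text
3.1 [0.44911147 0.06045098 0.07421745] [-0.68973021 -0.60571657  0.53722675] [-0.00086034 -0.05416905 -0.01751557]
```

servo_tool([
  {"tx": 0, "ty": 0, "tz": 0, "yaw": 0, "claw": 5},
  {"tx": 0, "ty": 0, "tz": 0, "yaw": 0, "claw": 3.5},
  {"tx": 0, "ty": 0, "tz": 0, "yaw": 0, "claw": 2.8},
  {"tx": 0, "ty": 0, "tz": 0, "yaw": 0, "claw": 2.6},
  {"tx": 0, "ty": 0, "tz": 0, "yaw": 0, "claw": 2.4},
  {"tx": 0, "ty": 0, "tz": 0, "yaw": 0, "claw": 2.2},
  {"tx": 0, "ty": 0, "tz": 0, "yaw": 0, "claw": 2.0},
  {"tx": 0, "ty": 0, "tz": 0, "yaw": 0, "claw": 1.5},
  {"tx": 0, "ty": 0, "tz": 0, "yaw": 0, "claw": 1.5},
  {"tx": 0, "ty": 0, "tz": 0, "yaw": 0, "claw": 1.5},
  {"tx": 0, "ty": 0, "tz": 0, "yaw": 0, "claw": 1.5},
  {"tx": 0, "ty": 0, "tz": 0, "yaw": 0, "claw": 1.5},
], newtons=40)

```text
time_s: 4.3
position: [0.4487, 0.0607, 0.0735]
tool_rot: [[-0.051, 0.999, -0.0], [0.999, 0.051, 0.0], [0.0, -0.0, -1.0]]
ft_force: [0.2, -1.1, 0.2]
grip_width: 0.015
gripper_force: 0.0
```

The opening went to 15 mm with no force, so the straightedge may not be between the pads. I need to look.

```bash
python3 - <<'E'
from h import *
s=env.observe(); print(s["time_s"],s["position"],s["grip_width"],s["gripper_force"],s["ft_force"])
img,d,W=cloud("scene"); t=cloud("wrist")[0]
a=cv2.resize(img[170:330,220:450],(800,556)); save("s3.png",np.vstack([cv2.resize(img[190:310,240:430],(640,404)),cv2.resize(t[:480],(260,195))[:, :][:, :] if 0 else np.zeros((1,640,3),np.uint8)]))
save("w3.png",t)
E
```

```text
4.3 [0.44869131 0.0606642  0.07350784] 0.015006818390315797 0.0 [ 0.19627435 -1.08350403  0.18625806]
```

View pics/s3.png

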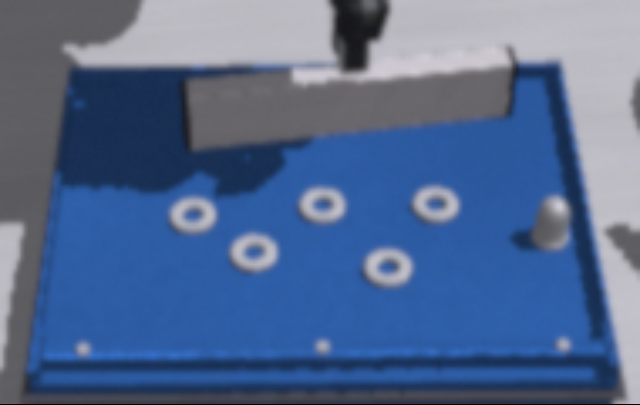

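View pics/w3.png

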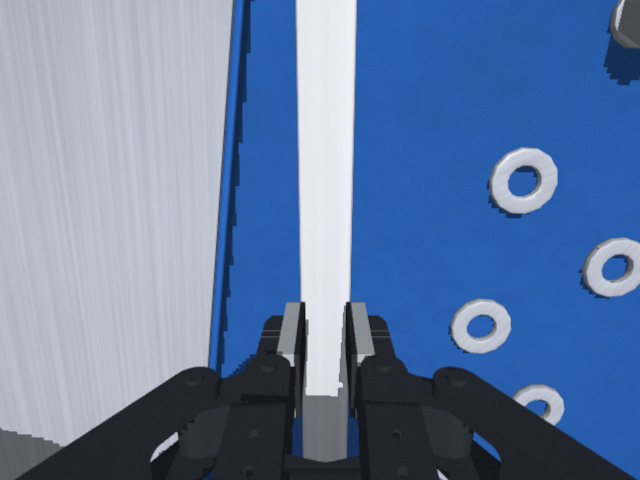

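Scene crop: the straightedge still stands, and the finger appears to end at its top edge near (355,65) instead of covering its face. In the wrist view the pads (300 and 350, row 330) overlap its edges. I'll measure where the fingertips really are.

```bash
python3 - <<'E'
from h import *
for n in("scene","wrist"):
    img,d,W=cloud(n); X,Y,Z=W[...,0],W[...,1],W[...,2]
    g=img.max(-1)
    reg=(X>.36)&(X<.56)&(abs(Y-.06)<.14)&(d>.03)
    dark=reg&(g<110)&(Z>.045)&(abs(Y-.06)<.03)
    P=W[dark]; print(n,"dark",len(P),"z pct",np.percentile(P[:,2],[0,1,5,20,50]).round(4))
    lo=P[P[:,2]<np.percentile(P[:,2],6)]; print("lowest dark xyz range",lo.min(0).round(4),lo.max(0).round(4),np.median(lo,0).round(4))
    lt=reg&(g>150)&(img.min(-1)>130)&(Z>.07)&(Z<.1); Q=W[lt]
    Q=Q[abs(Q[:,2]-np.percentile(Q[:,2],60))<.003]
    r=cv2.minAreaRect(Q[:,:2].astype(np.float32)*1000); print("edge top",len(Q),np.median(Q,0).round(4),np.round(r[0],1),np.round(r[1],1),r[2])
    if n=="wrist":
        for v in(200,300,330,360,380,400,440):
            print(v,[(u,W[v,u].round(3).tolist()) for u in(292,325,357)])
E
```

```text
scene dark 2988 z pct [0.0452 0.0497 0.065  0.1913 0.2869]
lowest dark xyz range [0.454  0.03   0.0452] [0.463  0.0889 0.0694] [0.4583 0.0612 0.058 ]
edge top 333 [0.4483 0.1068 0.0846] [446.3 100. ] [ 25.9 160.2] 2.3772270679473877
wrist dark 48104 z pct [0.045  0.1028 0.1229 0.1457 0.1575]
lowest dark xyz range [0.3967 0.0301 0.045 ] [0.469  0.0898 0.1295] [0.4414 0.0673 0.1138]
edge top 19895 [0.4459 0.1159 0.0827] [446.6  95.3] [ 19.8 152.1] 2.719755172729492
200 [(292, [0.43, 0.094, 0.031]), (325, [0.446, 0.106, 0.083]), (357, [0.462, 0.096, 0.033])]
300 [(292, [0.432, 0.041, 0.034]), (325, [0.448, 0.065, 0.083]), (357, [0.466, 0.042, 0.032])]
330 [(292, [0.437, 0.071, 0.117]), (325, [0.449, 0.052, 0.083]), (357, [0.458, 0.072, 0.117])]
360 [(292, [0.438, 0.069, 0.131]), (325, [0.449, 0.038, 0.084]), (357, [0.457, 0.07, 0.13])]
380 [(292, [0.439, 0.067, 0.137]), (325, [0.45, 0.028, 0.083]), (357, [0.457, 0.064, 0.132])]
400 [(292, [0.439, 0.062, 0.139]), (325, [0.45, 0.018, 0.083]), (357, [0.458, 0.058, 0.133])]
440 [(292, [0.44, 0.05, 0.141]), (325, [0.452, -0.004, 0.082]), (357, [0.473, -0.048, 0.034])]
```

```bash
python3 - <<'E'
from h import *
s=env.observe(); img,d,W=cloud("scene")
for u in(342,346,350):
    print(u,[(v,img[v,u].tolist(),(W[v,u]*1000).round().astype(int).tolist()) for v in range(190,216,2)])
c=env.camera_model("wrist"); print(np.round(c["T"],4).tolist(),s["position"],s["q"])
# FK independent tip estimate: wrist cam finger pixels
img,d,W=cloud("wrist")
print([(v,(W[v,292]*1000).round().astype(int).tolist(),img[v,292].tolist()) for v in range(300,332,3)])
print([(v,(W[v,360]*1000).round().astype(int).tolist(),img[v,360].tolist()) for v in range(300,332,3)])
E
```

```text
342 [(190, [26, 27, 31], [471, 53, 164]), (192, [25, 26, 30], [471, 53, 159]), (194, [25, 25, 28], [473, 53, 154]), (196, [22, 22, 25], [489, 51, 162]), (198, [23, 23, 27], [488, 51, 156]), (200, [26, 26, 28], [487, 51, 149]), (202, [42, 41, 45], [489, 51, 145]), (204, [58, 59, 61], [465, 55, 119]), (206, [53, 54, 57], [462, 55, 110]), (208, [53, 54, 57], [464, 55, 106]), (210, [71, 71, 74], [469, 54, 105]), (212, [162, 158, 165], [452, 57, 83]), (214, [120, 117, 122], [458, 56, 82])]
346 [(190, [55, 56, 60], [507, 57, 192]), (192, [53, 53, 58], [511, 56, 190]), (194, [32, 33, 36], [512, 56, 185]), (196, [27, 27, 31], [506, 57, 175]), (198, [24, 25, 28], [499, 59, 163]), (200, [28, 29, 32], [488, 60, 149]), (202, [25, 25, 29], [467, 64, 126]), (204, [25, 25, 29], [473, 63, 125]), (206, [29, 30, 32], [469, 64, 115]), (208, [28, 29, 31], [468, 64, 108]), (210, [70, 70, 73], [469, 64, 103]), (212, [178, 175, 181], [453, 66, 83]), (214, [144, 141, 147], [458, 66, 81])]
350 [(190, [106, 105, 112], [506, 66, 191]), (192, [91, 90, 95], [511, 65, 189]), (194, [54, 54, 57], [513, 65, 185]), (
[... 815 characters left out ...]
105], [134, 141, 148]), (315, [437, 71, 107], [134, 140, 148]), (318, [437, 71, 110], [136, 143, 150]), (321, [437, 71, 111], [135, 142, 150]), (324, [437, 72, 114], [135, 142, 148]), (327, [437, 71, 116], [135, 142, 148]), (330, [437, 71, 118], [135, 141, 148])]
[(300, [467, 43, 34], [41, 97, 176]), (303, [460, 73, 99], [133, 138, 145]), (306, [460, 72, 101], [136, 144, 151]), (309, [460, 72, 102], [136, 143, 149]), (312, [460, 72, 105], [136, 144, 149]), (315, [460, 72, 107], [135, 142, 148]), (318, [459, 72, 109], [137, 144, 151]), (321, [459, 72, 111], [136, 142, 148]), (324, [459, 72, 113], [135, 142, 149]), (327, [459, 72, 116], [136, 142, 148]), (330, [459, 72, 118], [136, 141, 148])]
```

Both cameras put the closed fingertips at z ≈ 0.099 m. The reported TCP (0.0735) would put them at 0.0545, a disagreement of about 45 mm. I'll check whether the earlier wrist picture shows the same offset, and open the fingers in place, well above the 0.083 m top.

```bash
python3 - <<'E'
import numpy as np
z=np.load("/tmp/w2.npz"); W=z["W"]; P=W[300:400,120:240].reshape(-1,3); P=P[P[:,2]>.12]
print("w2 TCP z .2109 open tips lowest",np.percentile(P[:,2],[0,1,3]), P[P[:,2]<np.percentile(P[:,2],3)].mean(0))
P=W[300:400,420:530].reshape(-1,3); P=P[P[:,2]>.12]; print(np.percentile(P[:,2],[0,1,3]), P[P[:,2]<np.percentile(P[:,2],3)].mean(0))
E
```

```text
w2 TCP z .2109 open tips lowest [0.24269218 0.24499886 0.24682646] [0.40700729 0.05736117 0.24535067]
[0.24276579 0.24495565 0.24676442] [0.49220071 0.06224618 0.24529263]
```

servo_tool([
  {"tx": 0, "ty": 0, "tz": 0, "yaw": 0, "claw": 8.5},
  {"tx": 0, "ty": 0, "tz": 0, "yaw": 0, "claw": 8.5},
  {"tx": 0, "ty": 0, "tz": 0, "yaw": 0, "claw": 8.5},
  {"tx": 0, "ty": 0, "tz": 0, "yaw": 0, "claw": 8.5},
  {"tx": 0, "ty": 0, "tz": 0, "yaw": 0, "claw": 8.5},
  {"tx": 0, "ty": 0, "tz": 0, "yaw": 0, "claw": 8.5},
  {"tx": 0, "ty": 0, "tz": 0, "yaw": 0, "claw": 8.5},
])

```text
time_s: 5.3
position: [0.4487, 0.0607, 0.0735]
tool_rot: [[-0.051, 0.999, -0.0], [0.999, 0.051, 0.0], [0.0, -0.0, -1.0]]
ft_force: [-0.2, 0.3, -0.3]
grip_width: 0.0852
gripper_force: 0.0
```

The offset is nearly the same there (38 mm open against 45 mm closed), so the reported z reads about 45 mm low relative to the real fingers. I'll trust the cameras and lower another 4.4 cm, watching the force.

servo_tool([
  {"tx": 0, "ty": 0, "tz": -1, "yaw": -0.1, "claw": 8.5},
  {"tx": 0, "ty": 0, "tz": -1, "yaw": 0, "claw": 8.5},
  {"tx": 0, "ty": 0, "tz": -1, "yaw": 0, "claw": 8.5},
  {"tx": 0, "ty": 0, "tz": -0.6, "yaw": 0, "claw": 8.5},
  {"tx": 0, "ty": 0, "tz": 0, "yaw": 0, "claw": 8.5},
  {"tx": 0, "ty": 0, "tz": 0, "yaw": 0, "claw": 8.5},
])

```text
time_s: 5.9
position: [0.4487, 0.0607, 0.0374]
tool_rot: [[-0.049, 0.999, -0.0], [0.999, 0.049, 0.0], [0.0, -0.0, -1.0]]
ft_force: [-0.0, 0.2, -0.9]
grip_width: 0.085
gripper_force: 0.0
```

```bash
python3 - <<'E'
from h import *
s=env.observe(); print(s["time_s"],s["position"],s["ft_force"],s["wrist_torque"])
img,d,W=cloud("wrist")
for a,b in((0,320),(320,640)):
    P=W[250:480,a:b][d[250:480,a:b]>.03]; g=img[250:480,a:b].max(-1)[d[250:480,a:b]>.03]
    P=P[(P[:,2]>.05)&(abs(P[:,1]-.06)<.03)&(g<155)&(abs(P[:,0]-.448)>.02)]; print(np.percentile(P[:,2],[0,1,3]).round(4),P[P[:,2]<np.percentile(P[:,2],2)].mean(0).round(4))
E
```

```text
5.9 [0.44872901 0.06065278 0.03744144] [-0.01375537  0.20565336 -0.86874795] [ 0.01363899 -0.03565227 -0.0076736 ]
[0.0689 0.0743 0.0786] [0.4055 0.0607 0.074 ]
[0.0691 0.074  0.0783] [0.4916 0.065  0.0738]
```

servo_tool([
  {"tx": 0, "ty": 0, "tz": -0.8, "yaw": 0, "claw": 8.5},
  {"tx": 0, "ty": 0, "tz": 0, "yaw": 0, "claw": 8.5},
  {"tx": 0, "ty": 0, "tz": 0, "yaw": 0, "claw": 4},
  {"tx": 0, "ty": 0, "tz": 0, "yaw": 0, "claw": 2.8},
  {"tx": 0, "ty": 0, "tz": 0, "yaw": 0, "claw": 2.6},
  {"tx": 0, "ty": 0, "tz": 0, "yaw": 0, "claw": 2.4},
  {"tx": 0, "ty": 0, "tz": 0, "yaw": 0, "claw": 2.2},
  {"tx": 0, "ty": 0, "tz": 0, "yaw": 0, "claw": 2.0},
  {"tx": 0, "ty": 0, "tz": 0, "yaw": 0, "claw": 1.6},
  {"tx": 0, "ty": 0, "tz": 0, "yaw": 0, "claw": 1},
  {"tx": 0, "ty": 0, "tz": 0, "yaw": 0, "claw": 1},
  {"tx": 0, "ty": 0, "tz": 0, "yaw": 0, "claw": 1},
  {"tx": 0, "ty": 0, "tz": 0, "yaw": 0, "claw": 1},
], newtons=40)

```text
time_s: 7.25
position: [0.4487, 0.0607, 0.0297]
tool_rot: [[-0.049, 0.999, 0.0], [0.999, 0.049, -0.0], [-0.0, 0.0, -1.0]]
ft_force: [-1.7, 0.1, 4.6]
grip_width: 0.0194
gripper_force: 40.1
```

```bash
python3 - <<'E'
from h import *
s=env.observe(); print(s["time_s"],s["position"],s["ft_force"],s["wrist_torque"],s["grip_width"],s["gripper_force"])
E
```

```text
7.25 [0.4486593  0.0606576  0.02965298] [-1.66713058  0.12561315  4.60080962] [-0.02302829  0.32235828 -0.00715121] 0.0194311054188786 40.08656144142151
```

Gripped: 19.4 mm opening, 40 N. Now a small lift to clear the deck, then turn square to the tray and shift sideways.

servo_tool([
  {"tx": 0, "ty": 0, "tz": 0.1, "yaw": 0, "claw": 1},
  {"tx": 0, "ty": 0, "tz": 0.1, "yaw": 0, "claw": 1},
  {"tx": 0, "ty": -0.2, "tz": 0, "yaw": -0.8, "claw": 1},
  {"tx": 0, "ty": -0.3, "tz": 0, "yaw": -1.3, "claw": 1},
  {"tx": 0, "ty": -0.5, "tz": 0, "yaw": -1.5, "claw": 1},
  {"tx": 0, "ty": -0.5, "tz": 0, "yaw": -1.5, "claw": 1},
  {"tx": -0.1, "ty": -0.5, "tz": 0, "yaw": -1.5, "claw": 1},
  {"tx": -0.1, "ty": -0.3, "tz": 0, "yaw": -1, "claw": 1},
  {"tx": 0, "ty": -0.2, "tz": 0, "yaw": -0.5, "claw": 1},
  {"tx": 0, "ty": 0, "tz": 0, "yaw": 0, "claw": 1},
  {"tx": 0, "ty": 0, "tz": 0, "yaw": 0, "claw": 1},
  {"tx": 0, "ty": 0, "tz": 0, "yaw": 0, "claw": 1},
])

```text
time_s: 8.45
position: [0.4467, 0.0358, 0.0315]
tool_rot: [[0.092, 0.996, -0.0], [0.996, -0.092, 0.0], [0.0, -0.0, -1.0]]
ft_force: [-0.4, -0.5, -1.7]
grip_width: 0.0193
gripper_force: 39.3
```

```bash
python3 - <<'E'
from h import *
s=env.observe(); print(s["time_s"],s["position"],s["tool_rot"][:,1],s["ft_force"],s["wrist_torque"])
img,d,W=cloud("top"); X,Y,Z=W[...,0],W[...,1],W[...,2]; im=img.astype(int)
C=np.array([.538,.027]); ex=np.array([.9957,-.0925]); ey=np.array([.0925,.9957])
img2,d2,W2=cloud("wrist")
for n,im,d,W in(("top",img,d,W),("wrist",img2,d2,W2)):
    im=im.astype(int); a=(W[...,:2]-C)@ex; b=(W[...,:2]-C)@ey; Z=W[...,2]
    lt=(im.min(-1)>110)&(Z>.07)&(Z<.1)&(abs(a+.09)<.05)&(abs(b)<.15); Q=W[lt]
    if len(Q)>50:
        Q=Q[abs(Q[:,2]-np.percentile(Q[:,2],60))<.004]; r=cv2.minAreaRect(Q[:,:2].astype(np.float32)*1000); print(n,"edge",len(Q),np.median(Q[:,2]).round(4),np.round(r[0],1),np.round(r[1],1),r[2])
    w=((im.max(-1)-im.min(-1))<40)&(im.min(-1)>100)&(Z<.05)&(Z>.02)&(abs(a)<.1)&(abs(b)<.15)&(a>-.06)
    k,l,st,cen=cv2.connectedComponentsWithStats(w.astype(np.uint8))
    for i in range(1,k):
        if st[i,4]>40:
            q=W[l==i]; p,_=cv2.minEnclosingCircle(((q[:,:2]-C)@np.stack([ex,ey],1)*1000).astype(np.float32)); print("  washer tray mm",np.round(p,1),"r",round(_,1),st[i,4])
E
```

```text
8.45 [0.44668476 0.03579683 0.03152271] [ 9.95777918e-01 -9.17950869e-02 -2.13746572e-05] [-0.36509445 -0.53113344 -1.69244884] [-0.01079351 -0.00094504  0.03664544]
top edge 84 0.0846 [448.8  71.7] [158.7  18.7] 84.63156127929688
  washer tray mm [53. 46.] r 16.7 115
  washer tray mm [ 38.1 -42.8] r 16.3 116
  washer tray mm [  2.4 -84.7] r 16.8 112
  washer tray mm [-0.5 87.6] r 16.2 45
wrist edge 32507 0.0845 [447.9  70.9] [134.3  32.5] 88.78304290771484
  washer tray mm [-6.2 81.1] r 16.8 5073
  washer tray mm [-6.9  2.5] r 17.5 3474
  washer tray mm [ 37.  -43.7] r 17.0 2294
  washer tray mm [ -8.7 -76.4] r 2.3 49
```

Straightedge is about 1.8 mm off the deck, square to the tray (−5.3°) and centred at y≈0, with washers spanning −85 to +82 mm. Pushing up the tray.

servo_tool([
  {"tx": 0.4, "ty": -0.037, "tz": 0, "yaw": 0, "claw": 1},
  {"tx": 0.8, "ty": -0.074, "tz": 0, "yaw": 0, "claw": 1},
  {"tx": 0.8, "ty": -0.074, "tz": 0, "yaw": 0, "claw": 1},
  {"tx": 0.8, "ty": -0.074, "tz": 0, "yaw": 0, "claw": 1},
  {"tx": 0.8, "ty": -0.074, "tz": 0, "yaw": 0, "claw": 1},
  {"tx": 0.8, "ty": -0.074, "tz": 0, "yaw": 0, "claw": 1},
  {"tx": 0.8, "ty": -0.074, "tz": 0, "yaw": 0, "claw": 1},
  {"tx": 0.4, "ty": -0.037, "tz": 0, "yaw": 0, "claw": 1},
  {"tx": 0.4, "ty": -0.037, "tz": 0, "yaw": 0, "claw": 1},
  {"tx": 0.4, "ty": -0.037, "tz": 0, "yaw": 0, "claw": 1},
  {"tx": 0.4, "ty": -0.037, "tz": 0, "yaw": 0, "claw": 1},
  {"tx": 0.4, "ty": -0.037, "tz": 0, "yaw": 0, "claw": 1},
  {"tx": 0.4, "ty": -0.037, "tz": 0, "yaw": 0, "claw": 1},
  {"tx": 0.4, "ty": -0.037, "tz": 0, "yaw": 0, "claw": 1},
  {"tx": 0.4, "ty": -0.037, "tz": 0, "yaw": 0, "claw": 1},
  {"tx": 0.4, "ty": -0.037, "tz": 0, "yaw": 0, "claw": 1},
  {"tx": 0.4, "ty": -0.037, "tz": 0, "yaw": 0, "claw": 1},
  {"tx": 0.4, "ty": -0.037, "tz": 0, "yaw": 0, "claw": 1},
  {"tx": 0.4, "ty": -0.037, "tz": 0, "yaw": 0, "claw": 1},
])

```text
time_s: 10.45
position: [0.547, 0.0264, 0.0315]
tool_rot: [[0.092, 0.996, -0.0], [0.996, -0.092, 0.0], [0.0, -0.0, -1.0]]
ft_force: [-0.3, -0.7, -2.1]
grip_width: 0.0198
gripper_force: 39.2
```

servo_tool([
  {"tx": 0.4, "ty": -0.037, "tz": 0, "yaw": 0, "claw": 1},
  {"tx": 0.4, "ty": -0.037, "tz": 0, "yaw": 0, "claw": 1},
  {"tx": 0.4, "ty": -0.037, "tz": 0, "yaw": 0, "claw": 1},
  {"tx": 0.4, "ty": -0.037, "tz": 0, "yaw": 0, "claw": 1},
  {"tx": 0.4, "ty": -0.037, "tz": 0, "yaw": 0, "claw": 1},
  {"tx": 0.4, "ty": -0.037, "tz": 0, "yaw": 0, "claw": 1},
  {"tx": 0.4, "ty": -0.037, "tz": 0, "yaw": 0, "claw": 1},
  {"tx": 0.2, "ty": -0.018, "tz": 0, "yaw": 0, "claw": 1},
  {"tx": 0, "ty": 0, "tz": 0, "yaw": 0, "claw": 1},
  {"tx": 0, "ty": 0, "tz": 0, "yaw": 0, "claw": 1},
  {"tx": 0, "ty": 0, "tz": 0, "yaw": 0, "claw": 1},
])

```text
time_s: 11.55
position: [0.5767, 0.0236, 0.0315]
tool_rot: [[0.092, 0.996, 0.0], [0.996, -0.092, -0.0], [-0.0, 0.0, -1.0]]
ft_force: [0.3, 0.3, -1.9]
grip_width: 0.0196
gripper_force: 39.2
```

```bash
cat > m.py <<'E'
from h import *
C=np.array([.538,.027]); ex=np.array([.9957,-.0925]); ey=np.array([.0925,.9957])
s=env.observe(); p=np.array(s["position"]); print(s["time_s"],"tray mm",((p[:2]-C)@np.stack([ex,ey],1)*1000).round(2),"z",p[2].round(5),"yaw",np.degrees(np.arctan2(s["tool_rot"][1,1],s["tool_rot"][0,1])).round(3),"F",s["ft_force"].round(2),"Fx tray",(s["ft_force"][:2]@ex).round(2),"M",s["wrist_torque"].round(3),s["grip_width"],s["gripper_force"])
def washers(n):
    im,d,W=cloud(n); im0=im; im=im.astype(int); a=(W[...,:2]-C)@ex; b=(W[...,:2]-C)@ey; Z=W[...,2]
    w=((im.max(-1)-im.min(-1))<40)&(im.min(-1)>70)&(Z<.05)&(Z>.02)&(a<.13)&(abs(b)<.15)&(a>-.06)
    k,l,st,cen=cv2.connectedComponentsWithStats(w.astype(np.uint8))
    for i in range(1,k):
        if st[i,4]>25:
            q=W[l==i]; c,r=cv2.minEnclosingCircle(((q[:,:2]-C)@np.stack([ex,ey],1)*1000).astype(np.float32)); print(n,"washer tray mm",np.round(c,1),"r",round(r,1),st[i,4],"z",np.median(q[:,2]).round(3))
    return im0
E
python3 - <<'E'
from m import *
washers("top"); save("s5.png",cv2.resize(washers("scene")[190:310,240:430],(640,404)))
E
```

```text
11.55 tray mm [38.83  0.23] z 0.03155 yaw -5.284 F [ 0.35  0.3  -1.87] Fx tray 0.32 M [ 0.05  -0.028 -0.01 ] 0.019589605973016552 39.2076051235199
top washer tray mm [ 66.2 -83.5] r 16.2 67 z 0.036
scene washer tray mm [45.3  0.3] r 115.1 1013 z 0.039
```

View pics/s5.png

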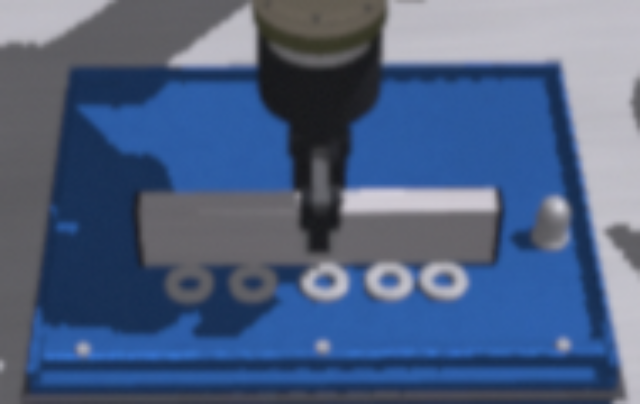

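All five washers lie in line along the face (scene crop: (189,284), (253,284), (325,283), (389,282), (443,282)), about 65 mm in front of the lip. That is milestone 1. I'll advance 30 mm, then measure the ledge with the close wrist view.

servo_tool([
  {"tx": 0.2, "ty": -0.018, "tz": 0, "yaw": 0, "claw": 1},
  {"tx": 0.4, "ty": -0.037, "tz": 0, "yaw": 0, "claw": 1},
  {"tx": 0.4, "ty": -0.037, "tz": 0, "yaw": 0, "claw": 1},
  {"tx": 0.4, "ty": -0.037, "tz": 0, "yaw": 0, "claw": 1},
  {"tx": 0.4, "ty": -0.037, "tz": 0, "yaw": 0, "claw": 1},
  {"tx": 0.4, "ty": -0.037, "tz": 0, "yaw": 0, "claw": 1},
  {"tx": 0.4, "ty": -0.037, "tz": 0, "yaw": 0, "claw": 1},
  {"tx": 0.3, "ty": -0.028, "tz": 0, "yaw": 0, "claw": 1},
  {"tx": 0.1, "ty": -0.009, "tz": 0, "yaw": 0, "claw": 1},
  {"tx": 0, "ty": 0, "tz": 0, "yaw": 0, "claw": 1},
  {"tx": 0, "ty": 0, "tz": 0, "yaw": 0, "claw": 1},
])

```text
time_s: 12.75
position: [0.6068, 0.0209, 0.0315]
tool_rot: [[0.092, 0.996, 0.0], [0.996, -0.092, -0.0], [-0.0, 0.0, -1.0]]
ft_force: [-1.0, -0.4, -1.3]
grip_width: 0.0196
gripper_force: 39.2
```

```bash
python3 - <<'E'
from m import *
img,d,W=cloud("wrist"); save("w6.png",img)
a=((W[...,:2]-C)@ex)*1000; b=((W[...,:2]-C)@ey)*1000; Z=W[...,2]*1000
ok=d>.05
for b0 in range(40,125,10):
    s=ok&(abs(b-b0)<2)
    e=s&(abs(Z-84)<4)&(a<100); lg=s&(Z>41)&(Z<52)&(a>105); dk=s&(Z<39)&(Z>28)
    w=s&(Z<41)&(Z>33)&(img.min(-1)>80)&(a>70)
    f=lambda m,q:(np.percentile(a[m],q).round(1).tolist(),int(m.sum())) if m.sum()>5 else None
    print(b0,"edge top front",f(e,[2,98]),"ledge",f(lg,[2,50,98]),"washer",f(w,[2,98]),"deck max a",f(dk,[99]))
E
```

```text
12.75 tray mm [69.1   0.26] z 0.03154 yaw -5.283 F [-0.98 -0.38 -1.26] Fx tray -0.94 M [ 0.046 -0.049  0.008] 0.01957423414328475 39.22760546207428
40 edge top front ([59.3, 78.2], 995) ledge ([124.4, 129.9, 136.3], 374) washer ([83.4, 108.4], 575) deck max a ([145.1], 4226)
50 edge top front ([59.3, 78.3], 1066) ledge ([124.4, 130.3, 136.5], 400) washer ([83.2, 109.8], 411) deck max a ([145.3], 4286)
60 edge top front ([59.3, 78.3], 1160) ledge ([124.4, 130.2, 136.5], 437) washer ([85.9, 103.4], 480) deck max a ([145.2], 4615)
70 edge top front ([59.3, 78.4], 1273) ledge ([124.4, 130.2, 136.4], 466) washer ([84.9, 105.0], 630) deck max a ([145.3], 4660)
80 edge top front ([59.3, 78.4], 1374) ledge ([124.3, 130.2, 136.3], 504) washer ([83.3, 109.8], 456) deck max a ([145.3], 4672)
90 edge top front ([59.3, 78.4], 1530) ledge ([124.4, 130.2, 136.3], 529) washer ([83.6, 107.9], 828) deck max a ([145.4], 5153)
100 edge top front ([59.2, 78.3], 1608) ledge ([124.4, 130.2, 136.4], 560) washer None deck max a ([145.3], 5347)
110 edge top front None ledge ([124.4, 130.1, 136.4], 299) washer None deck max a ([145.3], 5650)
120 edge top front None ledge None washer None deck max a None
```

View pics/w6.png

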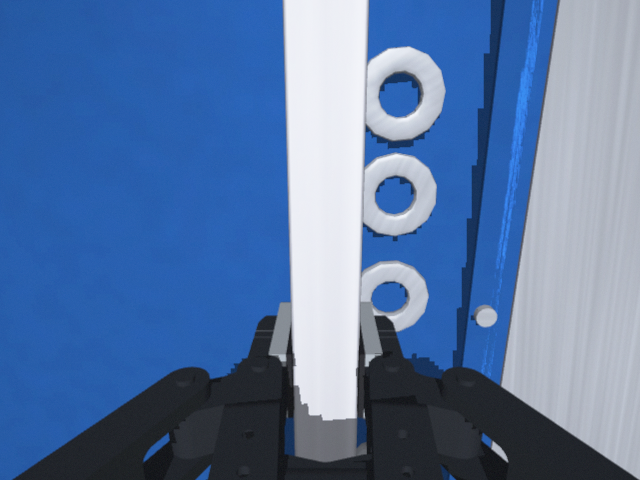

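Wrist view: straightedge front edge at 78.5 mm (tray x), parallel to the ledge front at 124.3 mm; the washers at (405,93), (398,194), (393,297) lie along it. Contact is expected after about 21 mm, so I'll approach slowly to about 4 mm short.

servo_tool([
  {"tx": 0.2, "ty": -0.018, "tz": 0, "yaw": 0, "claw": 1},
  {"tx": 0.2, "ty": -0.018, "tz": 0, "yaw": 0, "claw": 1},
  {"tx": 0.2, "ty": -0.018, "tz": 0, "yaw": 0, "claw": 1},
  {"tx": 0.1, "ty": -0.009, "tz": 0, "yaw": 0, "claw": 1},
  {"tx": 0.1, "ty": -0.009, "tz": 0, "yaw": 0, "claw": 1},
  {"tx": 0.1, "ty": -0.009, "tz": 0, "yaw": 0, "claw": 1},
  {"tx": 0.1, "ty": -0.009, "tz": 0, "yaw": 0, "claw": 1},
  {"tx": 0, "ty": 0, "tz": 0, "yaw": 0, "claw": 1},
])

```text
time_s: 13.6
position: [0.6169, 0.02, 0.0315]
tool_rot: [[0.092, 0.996, 0.0], [0.996, -0.092, -0.0], [0.0, 0.0, -1.0]]
ft_force: [-1.3, 0.6, -1.5]
grip_width: 0.0196
gripper_force: 39.3
```

servo_tool([
  {"tx": 0.1, "ty": -0.009, "tz": 0, "yaw": 0, "claw": 1},
  {"tx": 0.1, "ty": -0.009, "tz": 0, "yaw": 0, "claw": 1},
  {"tx": 0.1, "ty": -0.009, "tz": 0, "yaw": 0, "claw": 1},
  {"tx": 0.1, "ty": -0.009, "tz": 0, "yaw": 0, "claw": 1},
  {"tx": 0.1, "ty": -0.009, "tz": 0, "yaw": 0, "claw": 1},
  {"tx": 0.1, "ty": -0.009, "tz": 0, "yaw": 0, "claw": 1},
  {"tx": 0.05, "ty": -0.005, "tz": 0, "yaw": 0, "claw": 1},
  {"tx": 0.05, "ty": -0.005, "tz": 0, "yaw": 0, "claw": 1},
  {"tx": 0, "ty": 0, "tz": 0, "yaw": 0, "claw": 1},
])

```text
time_s: 14.5
position: [0.6238, 0.0193, 0.0315]
tool_rot: [[0.092, 0.996, 0.0], [0.996, -0.092, -0.0], [0.0, 0.0, -1.0]]
ft_force: [-1.5, 0.3, -1.1]
grip_width: 0.0193
gripper_force: 39.3
```

```bash
python3 - <<'E'
from m import *
img,d,W=cloud("wrist"); import m
a=((W[...,:2]-C)@ex)*1000; b=((W[...,:2]-C)@ey)*1000; Z=W[...,2]*1000
ok=d>.05
for b0 in range(40,105,20):
    s=ok&(abs(b-b0)<2)
    e=s&(abs(Z-84)<4)&(a<115); lg=s&(Z>41)&(Z<52)&(a>105)
    print(b0,np.percentile(a[e],[2,98]).round(1),np.percentile(a[lg],[2,50,98]).round(1))
E
```

```text
14.5 tray mm [86.12  0.3 ] z 0.03149 yaw -5.285 F [-1.52  0.35 -1.05] Fx tray -1.54 M [-0.049  0.128 -0.002] 0.01934871599491124 39.28108870983124
40 [76.4 95.3] [124.5 130.3 136.2]
60 [76.4 95.3] [124.6 130.3 136.3]
80 [76.4 95.5] [124.6 130.3 136.4]
100 [76.4 95.4] [124.5 130.4 136.4]
```

servo_tool([
  {"tx": 0.05, "ty": -0.005, "tz": 0, "yaw": 0, "claw": 1},
  {"tx": 0.05, "ty": -0.005, "tz": 0, "yaw": 0, "claw": 1},
  {"tx": 0.05, "ty": -0.004, "tz": 0, "yaw": 0, "claw": 1},
  {"tx": 0.05, "ty": -0.005, "tz": 0, "yaw": 0, "claw": 1},
  {"tx": 0.02, "ty": -0.002, "tz": 0, "yaw": 0, "claw": 1},
  {"tx": 0.02, "ty": -0.002, "tz": 0, "yaw": 0, "claw": 1},
  {"tx": 0.02, "ty": -0.002, "tz": 0, "yaw": 0, "claw": 1},
])

```text
time_s: 15.25
position: [0.6263, 0.0191, 0.0316]
tool_rot: [[0.092, 0.996, 0.0], [0.996, -0.092, -0.0], [-0.0, 0.0, -1.0]]
ft_force: [-1.4, 0.3, -0.6]
grip_width: 0.0199
gripper_force: 39.3
```

servo_tool([
  {"tx": 0.02, "ty": -0.002, "tz": 0, "yaw": 0, "claw": 1},
  {"tx": 0.02, "ty": -0.002, "tz": 0, "yaw": 0, "claw": 1},
  {"tx": 0.01, "ty": -0.001, "tz": 0, "yaw": 0, "claw": 1},
])

```text
time_s: 15.55
position: [0.6268, 0.019, 0.0315]
tool_rot: [[0.092, 0.996, 0.0], [0.996, -0.092, -0.0], [-0.0, 0.0, -1.0]]
ft_force: [-0.7, 0.7, -2.0]
grip_width: 0.0192
gripper_force: 39.3
```

servo_tool([
  {"tx": 0.02, "ty": -0.002, "tz": 0, "yaw": 0, "claw": 1},
  {"tx": 0.02, "ty": -0.002, "tz": 0, "yaw": 0, "claw": 1},
  {"tx": 0.01, "ty": -0.001, "tz": 0, "yaw": 0, "claw": 1},
])

```text
time_s: 15.85
position: [0.6273, 0.019, 0.0315]
tool_rot: [[0.092, 0.996, 0.0], [0.996, -0.092, -0.0], [0.0, 0.0, -1.0]]
ft_force: [-1.3, -0.8, -0.9]
grip_width: 0.0198
gripper_force: 39.3
```

servo_tool([
  {"tx": 0.02, "ty": -0.002, "tz": 0, "yaw": 0, "claw": 1},
  {"tx": 0.02, "ty": -0.002, "tz": 0, "yaw": 0, "claw": 1},
])

```text
time_s: 16.05
position: [0.6277, 0.0189, 0.0315]
tool_rot: [[0.092, 0.996, 0.0], [0.996, -0.092, -0.0], [-0.0, 0.0, -1.0]]
ft_force: [-1.0, 0.6, -0.8]
grip_width: 0.0194
gripper_force: 39.3
```

servo_tool([
  {"tx": 0.02, "ty": -0.002, "tz": 0, "yaw": 0, "claw": 1},
  {"tx": 0.02, "ty": -0.002, "tz": 0, "yaw": 0, "claw": 1},
])

```text
time_s: 16.25
position: [0.6281, 0.0189, 0.0315]
tool_rot: [[0.092, 0.996, 0.0], [0.996, -0.092, -0.0], [-0.0, 0.0, -1.0]]
ft_force: [-1.9, -0.4, -1.2]
grip_width: 0.0195
gripper_force: 39.3
```

servo_tool([
  {"tx": 0.02, "ty": -0.002, "tz": 0, "yaw": 0, "claw": 1},
  {"tx": 0.01, "ty": -0.001, "tz": 0, "yaw": 0, "claw": 1},
])

```text
time_s: 16.45
position: [0.6284, 0.0189, 0.0315]
tool_rot: [[0.092, 0.996, 0.0], [0.996, -0.092, 0.0], [0.0, 0.0, -1.0]]
ft_force: [-0.8, -0.3, -1.9]
grip_width: 0.0195
gripper_force: 39.3
```

```bash
python3 -c "import m"
```

```text
16.45 tray mm [90.78  0.29] z 0.03153 yaw -5.284 F [-0.82 -0.29 -1.94] Fx tray -0.79 M [0.054 0.194 0.016] 0.019464089111721927 39.29193377494812
```

servo_tool([
  {"tx": 0.02, "ty": -0.002, "tz": 0, "yaw": 0, "claw": 1},
  {"tx": 0.02, "ty": -0.002, "tz": 0, "yaw": 0, "claw": 1},
])

```text
time_s: 16.65
position: [0.6286, 0.0189, 0.0315]
tool_rot: [[0.092, 0.996, -0.001], [0.996, -0.092, 0.0], [-0.0, -0.001, -1.0]]
ft_force: [-2.6, -0.2, -1.2]
grip_width: 0.0196
gripper_force: 39.4
```

```bash
python3 -c "import m"
```

```text
16.65 tray mm [90.92  0.29] z 0.03153 yaw -5.284 F [-2.65 -0.24 -1.2 ] Fx tray -2.61 M [ 0.004  0.528 -0.023] 0.01958734521743594 39.43853795528412
```

Contact: the TCP lags by 0.26 mm and the pitch torque has jumped. Now I press on in small increments.

servo_tool([
  {"tx": 0.01, "ty": -0.001, "tz": 0, "yaw": 0, "claw": 1},
  {"tx": 0, "ty": 0, "tz": 0, "yaw": 0, "claw": 1},
])

```text
time_s: 16.85
position: [0.6286, 0.0189, 0.0315]
tool_rot: [[0.092, 0.996, -0.001], [0.996, -0.092, 0.0], [0.0, -0.001, -1.0]]
ft_force: [-2.8, 0.1, -0.3]
grip_width: 0.0197
gripper_force: 39.5
```

```bash
python3 -c "import m"
```

```text
16.85 tray mm [90.94  0.3 ] z 0.0315 yaw -5.283 F [-2.81  0.1  -0.27] Fx tray -2.81 M [ 0.031  0.632 -0.032] 0.019677262982127835 39.49334263801575
```

servo_tool([
  {"tx": 0.01, "ty": -0.001, "tz": 0, "yaw": 0, "claw": 1},
  {"tx": 0.01, "ty": -0.001, "tz": 0, "yaw": 0, "claw": 1},
  {"tx": 0.01, "ty": -0.001, "tz": 0, "yaw": 0, "claw": 1},
  {"tx": 0, "ty": 0, "tz": 0, "yaw": 0, "claw": 1},
  {"tx": 0, "ty": 0, "tz": 0, "yaw": 0, "claw": 1},
])

```text
time_s: 17.35
position: [0.6286, 0.0189, 0.0315]
tool_rot: [[0.092, 0.996, -0.001], [0.996, -0.092, 0.0], [-0.0, -0.001, -1.0]]
ft_force: [-5.4, -0.0, 1.8]
grip_width: 0.0195
gripper_force: 39.7
```

```bash
python3 -c "import m"
```

```text
17.35 tray mm [91.01  0.27] z 0.03151 yaw -5.283 F [-5.37 -0.    1.78] Fx tray -5.35 M [ 0.004  1.053 -0.009] 0.019499184201165712 39.708062410354614
```

Load 5.4 N and yaw torque about 0, so the row is seating square. I'll bring it to about 8–9 N and hold.

servo_tool([
  {"tx": 0.01, "ty": -0.001, "tz": 0, "yaw": 0, "claw": 1},
  {"tx": 0.01, "ty": -0.001, "tz": 0, "yaw": 0, "claw": 1},
  {"tx": 0.01, "ty": -0.001, "tz": 0, "yaw": 0, "claw": 1},
  {"tx": 0, "ty": 0, "tz": 0, "yaw": 0, "claw": 1},
  {"tx": 0, "ty": 0, "tz": 0, "yaw": 0, "claw": 1},
  {"tx": 0, "ty": 0, "tz": 0, "yaw": 0, "claw": 1},
])

```text
time_s: 17.95
position: [0.6287, 0.0189, 0.0315]
tool_rot: [[0.092, 0.996, -0.002], [0.996, -0.092, 0.0], [0.0, -0.002, -1.0]]
ft_force: [-7.2, -0.3, 2.2]
grip_width: 0.0196
gripper_force: 39.8
```

```bash
python3 -c "import m"
```

```text
17.95 tray mm [91.02  0.31] z 0.03149 yaw -5.279 F [-7.15 -0.25  2.23] Fx tray -7.1 M [ 0.015  1.203 -0.087] 0.019642580826873042 39.820130467414856
```

servo_tool([
  {"tx": 0.01, "ty": -0.001, "tz": 0, "yaw": -0.03, "claw": 1},
  {"tx": 0.01, "ty": -0.001, "tz": 0, "yaw": -0.03, "claw": 1},
  {"tx": 0.01, "ty": -0.001, "tz": 0, "yaw": 0, "claw": 1},
  {"tx": 0.01, "ty": -0.001, "tz": 0, "yaw": 0, "claw": 1},
  {"tx": 0, "ty": 0, "tz": 0, "yaw": 0, "claw": 1},
  {"tx": 0, "ty": 0, "tz": 0, "yaw": 0, "claw": 1},
  {"tx": 0, "ty": 0, "tz": 0, "yaw": 0, "claw": 1},
  {"tx": 0, "ty": 0, "tz": 0, "yaw": 0, "claw": 1},
  {"tx": 0, "ty": 0, "tz": 0, "yaw": 0, "claw": 1},
  {"tx": 0, "ty": 0, "tz": 0, "yaw": 0, "claw": 1},
  {"tx": 0, "ty": 0, "tz": 0, "yaw": 0, "claw": 1},
])

```text
time_s: 19.05
position: [0.6287, 0.0189, 0.0315]
tool_rot: [[0.093, 0.996, -0.003], [0.996, -0.093, 0.0], [-0.0, -0.003, -1.0]]
ft_force: [-8.8, -0.1, 2.3]
grip_width: 0.0193
gripper_force: 40.0
```

```bash
python3 - <<'E'
from m import *
img,d,W=cloud("wrist"); a=((W[...,:2]-C)@ex)*1000; b=((W[...,:2]-C)@ey)*1000; Z=W[...,2]*1000
for b0 in (40,60,80,100):
    s=(d>.05)&(abs(b-b0)<2); e=s&(abs(Z-84)<4)&(a<115); lg=s&(Z>41)&(Z<52)&(a>112)
    print(b0,np.percentile(a[e],[2,98]).round(1),np.percentile(a[lg],[2,98]).round(1),np.median(Z[e]).round(1))
sc=cloud("scene")[0]; t=cv2.resize(sc[190:310,240:430],(640,404)); save("s7.png",np.vstack([t,cv2.resize(img[0:300,260:600],(640,565))[380:380]]) )
save("w7.png",img)
E
```

```text
19.05 tray mm [91.07  0.28] z 0.03149 yaw -5.328 F [-8.84 -0.08  2.32] Fx tray -8.79 M [0.078 1.5   0.004] 0.019301075139453124 39.969250559806824
40 [ 81.6 100.5] [124.6 136.3] 84.5
60 [ 81.6 100.5] [124.5 136.4] 84.5
80 [ 81.5 100.6] [124.6 136.4] 84.5
100 [ 81.5 100.5] [124.6 136.3] 84.4
```

View pics/w7.png

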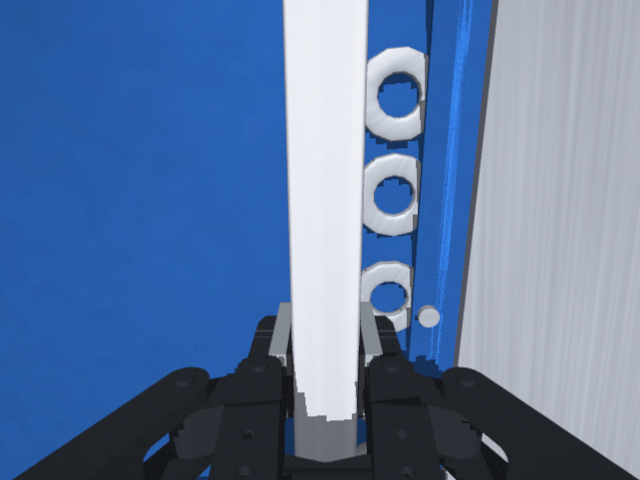

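Wrist view: three washers at (400,95), (392,195), (388,298) sit under the ledge, the straightedge is parallel to the lip, 8.8 N and yaw torque zero. I'll hold a little firmer (about 10–11 N) with tiny yaw trims so that every washer takes load.

servo_tool([
  {"tx": 0.01, "ty": -0.001, "tz": 0, "yaw": 0, "claw": 1},
  {"tx": 0.01, "ty": -0.001, "tz": 0, "yaw": 0, "claw": 1},
  {"tx": 0.01, "ty": -0.001, "tz": 0, "yaw": 0, "claw": 1},
  {"tx": 0, "ty": 0, "tz": 0, "yaw": 0, "claw": 1},
  {"tx": 0, "ty": 0, "tz": 0, "yaw": 0, "claw": 1},
  {"tx": 0, "ty": 0, "tz": 0, "yaw": 0, "claw": 1},
  {"tx": 0, "ty": 0, "tz": 0, "yaw": 0, "claw": 1},
  {"tx": 0, "ty": 0, "tz": 0, "yaw": 0, "claw": 1},
  {"tx": 0, "ty": 0, "tz": 0, "yaw": 0, "claw": 1},
  {"tx": 0, "ty": 0, "tz": 0, "yaw": 0, "claw": 1},
  {"tx": 0, "ty": 0, "tz": 0, "yaw": 0, "claw": 1},
])

```text
time_s: 20.25
position: [0.6287, 0.0189, 0.0315]
tool_rot: [[0.093, 0.996, -0.004], [0.996, -0.093, 0.0], [-0.0, -0.004, -1.0]]
ft_force: [-9.5, 0.0, 3.6]
grip_width: 0.0198
gripper_force: 40.1
```

```bash
python3 -c "import m"
```

```text
20.25 tray mm [91.1   0.29] z 0.03152 yaw -5.329 F [-9.54  0.02  3.62] Fx tray -9.5 M [0.033 1.689 0.037] 0.01976515573682879 40.08672773838043
```

servo_tool([
  {"tx": 0, "ty": 0, "tz": 0, "yaw": 0.04, "claw": 1},
  {"tx": 0, "ty": 0, "tz": 0, "yaw": 0, "claw": 1},
  {"tx": 0, "ty": 0, "tz": 0, "yaw": 0, "claw": 1},
  {"tx": 0, "ty": 0, "tz": 0, "yaw": 0, "claw": 1},
  {"tx": 0, "ty": 0, "tz": 0, "yaw": 0, "claw": 1},
  {"tx": 0, "ty": 0, "tz": 0, "yaw": 0, "claw": 1},
  {"tx": 0, "ty": 0, "tz": 0, "yaw": 0, "claw": 1},
  {"tx": 0, "ty": 0, "tz": 0, "yaw": 0, "claw": 1},
  {"tx": 0, "ty": 0, "tz": 0, "yaw": -0.08, "claw": 1},
  {"tx": 0, "ty": 0, "tz": 0, "yaw": 0, "claw": 1},
  {"tx": 0, "ty": 0, "tz": 0, "yaw": 0, "claw": 1},
  {"tx": 0, "ty": 0, "tz": 0, "yaw": 0, "claw": 1},
  {"tx": 0, "ty": 0, "tz": 0, "yaw": 0, "claw": 1},
  {"tx": 0, "ty": 0, "tz": 0, "yaw": 0, "claw": 1},
  {"tx": 0, "ty": 0, "tz": 0, "yaw": 0, "claw": 1},
  {"tx": 0, "ty": 0, "tz": 0, "yaw": 0, "claw": 1},
])

```text
time_s: 21.85
position: [0.6287, 0.0189, 0.0315]
tool_rot: [[0.093, 0.996, -0.004], [0.996, -0.093, 0.0], [-0.0, -0.004, -1.0]]
ft_force: [-9.1, 0.7, 4.0]
grip_width: 0.0193
gripper_force: 40.1
```

```bash
python3 -c "import m"
```

```text
21.85 tray mm [91.11  0.28] z 0.0315 yaw -5.364 F [-9.08  0.65  4.  ] Fx tray -9.1 M [0.075 1.707 0.072] 0.019290567826849674 40.110055804252625
```

Held home for well over a second, 7–10 N throughout. Now drawing straight back about 60 mm.

servo_tool([
  {"tx": -0.1, "ty": 0.009, "tz": 0, "yaw": 0, "claw": 1},
  {"tx": -0.2, "ty": 0.018, "tz": 0, "yaw": 0, "claw": 1},
  {"tx": -0.3, "ty": 0.028, "tz": 0, "yaw": 0, "claw": 1},
  {"tx": -0.5, "ty": 0.046, "tz": 0, "yaw": 0, "claw": 1},
  {"tx": -0.8, "ty": 0.074, "tz": 0, "yaw": 0, "claw": 1},
  {"tx": -1, "ty": 0.092, "tz": 0, "yaw": 0, "claw": 1},
  {"tx": -1, "ty": 0.092, "tz": 0, "yaw": 0, "claw": 1},
  {"tx": -1, "ty": 0.092, "tz": 0, "yaw": 0, "claw": 1},
  {"tx": -0.8, "ty": 0.074, "tz": 0, "yaw": 0, "claw": 1},
  {"tx": -0.4, "ty": 0.037, "tz": 0, "yaw": 0, "claw": 1},
  {"tx": 0, "ty": 0, "tz": 0, "yaw": 0, "claw": 1},
  {"tx": 0, "ty": 0, "tz": 0, "yaw": 0, "claw": 1},
  {"tx": 0, "ty": 0, "tz": 0, "yaw": 0, "claw": 1},
])

```text
time_s: 23.15
position: [0.5696, 0.0242, 0.0315]
tool_rot: [[0.094, 0.996, 0.0], [0.996, -0.094, -0.0], [-0.0, 0.0, -1.0]]
ft_force: [-0.4, 0.1, -1.1]
grip_width: 0.0193
gripper_force: 39.4
```

```bash
python3 - <<'E'
from m import *
for n in("top","scene","wrist"):
    im,d,W=cloud(n); i2=im.astype(int); a=((W[...,:2]-C)@ex)*1000; b=((W[...,:2]-C)@ey)*1000; Z=W[...,2]*1000
    w=((i2.max(-1)-i2.min(-1))<45)&(i2.min(-1)>60)&(Z<45)&(Z>28)&(a<128)&(a>85)&(abs(b)<130)
    k,l,st,cen=cv2.connectedComponentsWithStats(w.astype(np.uint8))
    print(n,sorted([(round(float(np.mean([b[l==i].min(),b[l==i].max()])),1),round(float(np.percentile(a[l==i],2)),1),int(st[i,4])) for i in range(1,k) if st[i,4]>15]))
    for b0 in(-90,-60,60,90):
        e=(d>.05)&(abs(b-b0)<3)&(abs(Z-84)<4)&(a<60)
        if e.sum()>5: print("  edge",b0,np.percentile(a[e],[2,98]).round(1),np.median(Z[e]).round(1))
save("s8.png",cv2.resize(cloud("scene")[0][190:310,240:430],(640,404)))
E
```

```text
23.15 tray mm [31.7   0.17] z 0.03153 yaw -5.389 F [-0.45  0.12 -1.09] Fx tray -0.46 M [-0.002  0.017 -0.003] 0.019328221231062807 39.41168189048767
top [(-92.7, 100.4, 58)]
  edge -90 [-466.7   40.4] 84.2
scene [(-84.6, 101.0, 57), (-42.7, 100.3, 58), (4.5, 104.3, 52), (45.2, 103.7, 54), (81.7, 101.7, 55)]
  edge -90 [-467.5   43.2] 85.4
  edge -60 [22.8 42.5] 86.2
  edge 60 [22.5 43.1] 85.3
  edge 90 [21.6 42.7] 84.9
wrist [(-73.9, 106.9, 135), (-39.4, 104.1, 1446), (2.8, 101.5, 3366), (45.7, 101.4, 4097), (81.9, 101.5, 5015)]
  edge 60 [21.9 40.8] 84.5
  edge 90 [21.9 41. ] 84.4
```

Row stands straight (rear edges about 101.5 mm) and the straightedge is about 60 mm behind it. Lowering it onto the deck.

servo_tool([
  {"tx": 0, "ty": 0, "tz": -0.05, "yaw": 0, "claw": 1},
  {"tx": 0, "ty": 0, "tz": -0.05, "yaw": 0, "claw": 1},
  {"tx": 0, "ty": 0, "tz": -0.03, "yaw": 0, "claw": 1},
  {"tx": 0, "ty": 0, "tz": -0.02, "yaw": 0, "claw": 1},
  {"tx": 0, "ty": 0, "tz": 0, "yaw": 0, "claw": 1},
])

```text
time_s: 23.85
position: [0.5692, 0.0243, 0.03]
tool_rot: [[0.094, 0.996, -0.0], [0.996, -0.094, 0.0], [0.0, -0.0, -1.0]]
ft_force: [-0.5, 0.0, -2.4]
grip_width: 0.0197
gripper_force: 39.4
```

servo_tool([
  {"tx": 0, "ty": 0, "tz": -0.01, "yaw": 0, "claw": 1},
  {"tx": 0, "ty": 0, "tz": -0.01, "yaw": 0, "claw": 1},
  {"tx": 0, "ty": 0, "tz": 0, "yaw": 0, "claw": 1},
])

```text
time_s: 24.15
position: [0.5692, 0.0243, 0.0298]
tool_rot: [[0.094, 0.996, 0.0], [0.996, -0.094, 0.0], [0.0, 0.0, -1.0]]
ft_force: [0.8, -0.5, -2.0]
grip_width: 0.0197
gripper_force: 39.4
```

servo_tool([
  {"tx": 0, "ty": 0, "tz": -0.01, "yaw": 0, "claw": 1},
  {"tx": 0, "ty": 0, "tz": -0.01, "yaw": 0, "claw": 1},
  {"tx": 0, "ty": 0, "tz": 0, "yaw": 0, "claw": 1},
])

```text
time_s: 24.45
position: [0.5692, 0.0243, 0.0297]
tool_rot: [[0.094, 0.996, 0.0], [0.996, -0.094, -0.0], [-0.0, 0.0, -1.0]]
ft_force: [-0.1, -0.1, -0.7]
grip_width: 0.0195
gripper_force: 39.5
```

```bash
python3 -c "import m"
```

```text
24.45 tray mm [31.32  0.21] z 0.02968 yaw -5.385 F [-0.15 -0.12 -0.68] Fx tray -0.14 M [ 0.027  0.11  -0.006] 0.019496670008020817 39.545817375183105
```

servo_tool([
  {"tx": 0, "ty": 0, "tz": -0.01, "yaw": 0, "claw": 1},
  {"tx": 0, "ty": 0, "tz": 0, "yaw": 0, "claw": 1},
  {"tx": 0, "ty": 0, "tz": 0, "yaw": 0, "claw": 2.2},
  {"tx": 0, "ty": 0, "tz": 0, "yaw": 0, "claw": 2.5},
  {"tx": 0, "ty": 0, "tz": 0, "yaw": 0, "claw": 3},
  {"tx": 0, "ty": 0, "tz": 0, "yaw": 0, "claw": 4},
  {"tx": 0, "ty": 0, "tz": 0, "yaw": 0, "claw": 5},
  {"tx": 0, "ty": 0, "tz": 0, "yaw": 0, "claw": 5},
  {"tx": 0, "ty": 0, "tz": 0, "yaw": 0, "claw": 5},
  {"tx": 0, "ty": 0, "tz": 0, "yaw": 0, "claw": 5},
], newtons=20)

```text
time_s: 25.45
position: [0.5692, 0.0243, 0.0295]
tool_rot: [[0.094, 0.996, 0.0], [0.996, -0.094, -0.0], [-0.0, 0.0, -1.0]]
ft_force: [0.1, -0.3, -0.2]
grip_width: 0.05
gripper_force: 0.0
```

servo_tool([
  {"tx": 0, "ty": 0, "tz": 0.5, "yaw": 0, "claw": 5},
  {"tx": 0, "ty": 0, "tz": 1, "yaw": 0, "claw": 5},
  {"tx": 0, "ty": 0, "tz": 2, "yaw": 0, "claw": 5},
  {"tx": 0, "ty": 0, "tz": 3, "yaw": 0, "claw": 5},
  {"tx": 0, "ty": 0, "tz": 3, "yaw": 0, "claw": 5},
  {"tx": 0, "ty": 0, "tz": 3, "yaw": 0, "claw": 5},
  {"tx": 0, "ty": 0, "tz": 2, "yaw": 0, "claw": 5},
  {"tx": 0, "ty": 0, "tz": 1, "yaw": 0, "claw": 5},
  {"tx": 0, "ty": 0, "tz": 0, "yaw": 0, "claw": 5},
  {"tx": 0, "ty": 0, "tz": 0, "yaw": 0, "claw": 5},
])

```text
time_s: 26.45
position: [0.5688, 0.0244, 0.1837]
tool_rot: [[0.094, 0.996, -0.001], [0.996, -0.094, 0.0], [0.0, -0.001, -1.0]]
ft_force: [0.5, -0.6, -0.5]
grip_width: 0.05
gripper_force: 0.0
```

```bash
python3 - <<'E'
from m import *
im,d,W=cloud("wrist"); save("w9.png",im); i2=im.astype(int); a=((W[...,:2]-C)@ex)*1000; b=((W[...,:2]-C)@ey)*1000; Z=W[...,2]*1000
w=((i2.max(-1)-i2.min(-1))<45)&(i2.min(-1)>60)&(Z<45)&(Z>28)&(a<128)&(a>85)&(abs(b)<130)
k,l,st,cen=cv2.connectedComponentsWithStats(w.astype(np.uint8))
print(sorted([(round(float(np.mean([b[l==i].min(),b[l==i].max()])),1),round(float(np.percentile(a[l==i],1)),1),int(st[i,4])) for i in range(1,k) if st[i,4]>15]))
e=(abs(Z-83)<4)&(a<60)&(a>0)&(i2.min(-1)>60)&(abs(b)<140); print("edge a",np.percentile(a[e],[1,99]),"b",np.percentile(b[e],[0,100]),"z",np.percentile(Z[e],[5,50,95]))
save("s9.png",cv2.resize(cloud("scene")[0][150:330,200:460],(800,554)))
E
```

```text
26.45 tray mm [30.88  0.22] z 0.18374 yaw -5.387 F [ 0.46 -0.57 -0.5 ] Fx tray 0.51 M [0.013 0.019 0.024] 0.04996746539771196 0.0
[(-83.2, 103.7, 424), (-43.6, 101.0, 809), (3.1, 101.2, 913), (45.9, 101.4, 1018), (81.8, 101.3, 1144)]
edge a [21.16832341 40.70411374] b [-117.13805292  116.0340354 ] z [81.16000735 82.29137019 83.37960453]
```

View pics/s9.png

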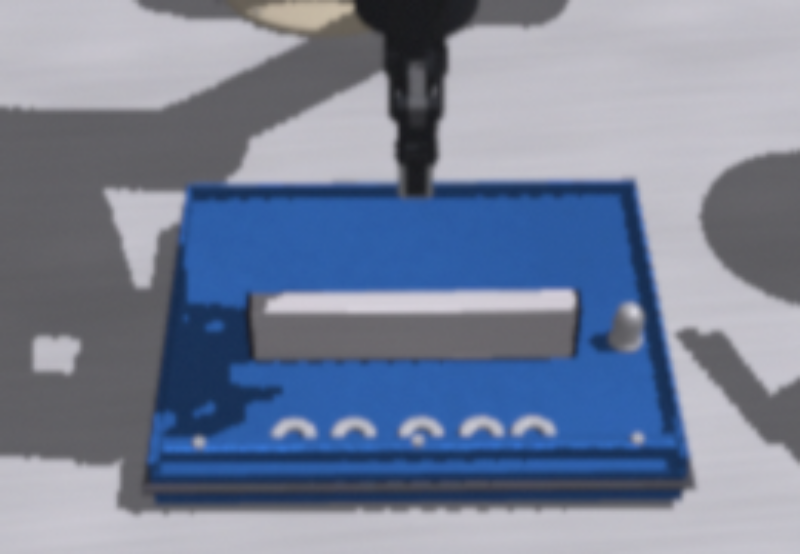

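Scene crop: the row at (294,428), (354,428), (422,428), (482,428), (533,428) is straight under the ledge, the straightedge stands free with its top at its original height, and the nut is untouched. The −y washer reads 103.7 mm in the wrist view because it is partly hidden; the scene camera put it level with the others. Handing in.

```bash
python3 -c "
from rig import env
print(env.close_job())"
```

```text
the job is handed in; nothing more can be done
None
```

Job handed in, verdict not shown: the five washers sit in a straight row under the back-lip ledge (held at about 7–9.5 N for over 3 s; force on each washer not measured) and the straightedge stands free about 60 mm behind them; the reported TCP height was about 45 mm below the cameras' fingertip height, so I placed the grip from the cameras.

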